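# Load the heavier cartridge into the bench dispenser

## Robot

A 6-joint arm with a two-finger parallel gripper is mounted at the origin on the work surface; the furniture and walls round the work are solid. World frame = base frame: x ahead of the robot, y to its left, z up, the work surface at z = 0. Lengths are in m, angles in rad, forces in N, time in s.
With the tool pointing down it reaches from about 0.325 to 0.75 m from the base axis. Payload 7.6 kg.
Tool frame: the origin (TCP) lies midway between the tips of the shut fingers; the grasp point (between the pads) lies 19 mm behind it; z points along the fingers, y is the direction in which the jaws open and shut (so a half turn about z gives the same grasp; the last joint's range is limited). The gripper opens to 85 mm and grips with 20 to 120 N. Pads are 22 mm wide; open, the fingers measure 114 mm over their backs; the gripper's body (76 mm by 85 mm) begins 54 mm behind the grasp point. The pads swing forward as they close: fully open they stand 13 mm farther back than shut.
Start: joints at [-0.07, 0.052, 1.401, -0, 1.689, -0.07], TCP at [0.525, 0, 0.21] pointing down, gripper open.
Joint ranges: [-2.9, 2.9], [-0.91, 2.17], [0.12, 2.37], [-1.06, 4.2], [0.26, 2.73], [-2.93, 2.93]. Speed limits (rad/s): [2.57, 2.57, 3.01, 3.14, 3.14, 3.14].

## Interface

Orientations are given as a rotation vector (axis times angle).
In Python, from plant import env gives the robot as it stands.
- The arm moves only by the tool apply_moves, never from a script. Its argument "commands" is a list of rows, each a list of 3 entries, a list of its own where there are three numbers: the opening in per cent of the stroke, from 0 (shut) to 100 (fully open), then the shift along the tool's x, y, z in cm, then the turn, a rotation vector about the tool's x, y, z in rad. A call has 1 to 8 rows; each row is the pose to reach, as a shift and turn from the pose measured when the call began, along the tool's axes at that moment; what a row does not reach only later rows make up. A row lasts 1/10 s, in which the tool goes at most 50 mm and 8.59 degrees, less where a joint would pass 70% of its speed; a pose out of reach is approached as far as the arm can. A call with a gripper value outside its range is refused whole. The fingers move at their own pace and stop on an object; "grip_force" is the grip in N (left out, the last holds). Time passes only in rows, so rows that repeat a pose let the fingers close. It gives the time, the measured TCP pose, the force and the opening at its end, in the units of the state.
- env.get_obs(): the state, without advancing time (a new reading comes with each control period).
- env.read_camera(name): name is "scene" or "side" or "wrist"; returns a dict with "img" (420x560x3 uint8, red, green, blue), "vfov" (degrees; the focal length in pixels is half the picture's height over the tangent of half this angle, whatever the lens; pixels are square), "cx", "cy" (the principal point, pixels), "R" (3x3) and "t" (3): a world point X has camera coordinates R X + t; the wrist camera has in their place "mount" (4x4, takes a point from camera to tool coordinates, whose origin is the TCP and whose axes are the flange's). Camera axes: x right, y down, z forward; pixel columns grow to the right and rows downward; lengths in m; the calibration is good to about 2 mm. A picture is of the moment at which its call begins: read the wrist's pose just before it. There is no depth.
- env.hand_in(): hands the job in, once; it reports no verdict.
Trained networks look in a picture, given as the dict that the camera call returned (one of the last four; its "shot" number tells which), for a name from the list of things; names that differ only in an ending like _2 or _b are one class to them, and where a whole thing is asked for, a point or a joint stands for the part that bears it (a point fixed in the world has none). Each returns a list of dicts, best first, with "conf" (0 to 1); they miss things now and then, are a little off and sometimes report something else, mostly with a low value. They report only what shows in the picture. A call takes as long as a camera call. They do not tell look-alikes from the thing itself.
- env.cut_out(picture, query): "pixels" (420x560 bool, what is visible of it).
- env.tip_of(picture, query): "point" ([x, y, z] in m, in world coordinates, good to about 4 mm: a listed point, or the origin of a listed thing).
The state is a dict: "t": time; "q": joint angles; "qd": joint speeds; "effort": joint torques, N m; "ee_pos": TCP position; "tcp_rot": TCP orientation; "force": force on the tool from outside, world axes, zero at the start; "torque": the same for the moment, N m; "width": finger opening in m.
Only numpy, scipy, OpenCV 4.12 (cv2) and the standard library are available. Lean on these libraries where they do the work, as an engineer would, in place of code of your own. Each camera call takes 0.05 s, during which the arm holds its last target.

## Task

One of the two blank white cartridges in the wire rest holds heavy metal-filled mastic, the other light filler: lift each clear of the rest in turn and hold it a moment to feel which is heavier, leaving the lighter one back in the rest. Lay the heavier one in the dispenser's cradle with its neck in the slot of the yoke and its orange cap outside, then push the rod with the red T-handle forward into its open rear end until it bears firmly on the piston and has driven the cartridge's shoulder hard up against the yoke, but gently enough that no mastic is squeezed out (it would start at about 25 N). Leave the rod in, and do not disturb the other things on the table.

Things in the scene. Friction and masses are not known exactly. Their poses are not given: they have to be found in the camera images.
- cartridge_1: blank white closed cartridge lying on its side, twin of the other: tube 46 mm across, 170 mm long; neck 17 mm across, 22 long; orange cap 22 across, 25 long. Origin on the axis, 105 mm from the open rear end, 65 mm from the front shoulder (grip here; near its balance point); +y runs along the axis to the cap. Weighs 0.12 to 0.42 kg; the heavier one by 0.14 kg or more
- cartridge_2: blank white closed cartridge lying on its side, twin of the other: tube 46 mm across, 170 mm long; neck 17 mm across, 22 long; orange cap 22 across, 25 long. Origin on the axis, 105 mm from the open rear end, 65 mm from the front shoulder (grip here; near its balance point); +y runs along the axis to the cap. Weighs 0.12 to 0.42 kg; the heavier one by 0.14 kg or more
- rest: fixed wire rest on a 236 x 130 x 6 mm plywood foot; origin under its centre. Two steel wires across it (along its x, at y = -45 and +45 mm, top 39 mm high) each dip twice: two cartridges lie side by side along its y, caps to +y, axes 48 mm above the table; nothing stands between the wires
- place_near (a point): on the rest: where a cartridge's origin lies in the dip at x = -55 mm of the rest, 48 mm up; axes as the rest's
- place_far (a point): on the rest: where a cartridge's origin lies in the dip at x = +55 mm of the rest, 48 mm up; axes as the rest's
- dispenser: fixed grey bench dispenser, base plate 92 x 360 x 8 mm; origin under it, on its centre line; +y is the way the rod pushes, towards the yoke. Two strap saddles at y = 56 to 70 and 142 to 158 mm, 38 mm high, inner radius 24 mm, carry the tube; between them only the base plate lies below. The rod's guide block stands at y = -55 to -43 mm, 74 mm high
- cradle (a point): on the dispenser: where the cartridge's origin lies when fully home in the saddles, cap to +y, shoulder against the yoke; x = 0, y = 105, z = 49 mm of the dispenser, axes as the dispenser's. Along y the cartridge may first lie up to 15 mm short of this; it then slides in the saddles against 1 to 4 N
- yoke (a point): on the dispenser: middle of the yoke's slot at its inner face (x = 0, y = 170, z = 49 mm of the dispenser). The yoke is an upright steel plate 6 mm thick, 76 mm wide, 77 mm high; the slot is 20 mm wide, open at the top (bevelled to 36 mm), closed below 38 mm. The neck goes down into it from above, the cap stays on the far side
- rod: push rod sliding up to 78 mm along the dispenser's +y, against about 4 N of friction; stays where left. Origin: centre of the front face of its pressing disc (34 mm across, 5 thick), 50 mm above the table, y = -22 to -18 mm of the dispenser at the start. The disc goes into the tube's rear bore (40 mm) and meets the piston 8 to 45 mm deep
- rod_grip (a point): middle of the red T-handle bar on the rod's upturned end, 133 mm behind the disc face and 114 mm above the table: 14 mm thick, 60 mm long across the rod (along the dispenser's x), on a 9 mm steel stem. Pinch it from above or push it from behind. The push meets 4 N from the rod, 1 to 4 N more while the cartridge slides, then a hard stop; 12 to 18 N in all is firm and safe
- mug: white mug with coffee, 80 mm across, 92 mm high; origin under its middle; bystander
- wax_tin: round brown tin with a black lid, 67 mm across, 64 mm high; origin under its centre; bystander
- screwdriver: red-handled screwdriver, 202 mm long, lying; origin under its middle, its y along the handle; bystander
- woofer: black loudspeaker driver lying face down, 122 mm across, 66 mm high; origin under its centre; bystander
Not all that is in view belongs to the job. What is shaped like the cartridge_1 but pink is not meant.

How it is judged:
On the way, in this order (a step that is already met when the one before it is completed fails the run):
1. the lighter cartridge has been held clear of the rest (it may be lifted before or after the other; the heavier is lifted again to be loaded) (height (world z) of cartridge_1 above 0.062 m and contact force between cartridge_1 and rest below 0.02 N), for 0.4 s.
2. after that the heavier cartridge is held clear of the rest (height (world z) of cartridge_2 above 0.062 m and contact force between cartridge_2 and rest below 0.02 N), for 0.4 s.
3. the heavier cartridge lies in the cradle, neck in the yoke's slot, let go (horizontal distance between cartridge_2 and cradle below 0.012 m and x of cartridge_2 in the frame of dispenser between -0.003 and 0.003 m and z of cartridge_2 in the frame of dispenser between 0.045 and 0.052 m and angle between the y axis of cartridge_2 and the y axis of dispenser, either way round below 0.04 rad and contact force between cartridge_2 and the fingers below 0.05 N), for 0.2 s.
4. the rod is pressed on its piston with more than 6 N (contact force between rod and cartridge_2 above 6 N).
At the end, for the whole second after the job is handed in: The heavier cartridge rests in the saddles (3 mm sideways, 4 mm in height, 0.04 rad), shoulder within 1.8 mm of the yoke, the rod's disc left 5 mm or more inside its rear end; the lighter lies at rest in either dip of the wire rest (within 25 mm, 0.15 rad) (horizontal distance between cartridge_2 and cradle below 0.012 m and x of cartridge_2 in the frame of dispenser between -0.003 and 0.003 m and z of cartridge_2 in the frame of dispenser between 0.045 and 0.052 m and angle between the y axis of cartridge_2 and the y axis of dispenser, either way round below 0.04 rad and y of cartridge_2 in the frame of dispenser above 0.1032 m and y of rod in the frame of cartridge_2 above -0.1 m and linear speed of each of cartridge_2, cartridge_1 below 0.01 m/s and (distance between cartridge_1 and place_near below 0.025 m or distance between cartridge_1 and place_far below 0.025 m) and angle between the y axis of cartridge_1 and the y axis of rest, either way round below 0.15 rad); the robot touches nothing.
It fails at once if the rod was pressed on a cartridge with more than 25 N: mastic squeezed out (contact force between rod and cartridge_2 above 25 N or contact force between rod and cartridge_1 above 25 N).
It fails at once if a bystander was moved by more than 30 mm or the mug tipped (distance of any of mug, wax_tin, screwdriver, woofer from where it was at the start of the episode above 0.03 m or angle between mug's own z axis and vertical above 0.3 rad).
It also fails if it takes over 72 s, if anything falls off the work surface, if the arm or the gripper's body presses on something with over 40 N, if the wrist force passes 120 N, or if a joint passes its speed limit or range.

## Working session

There is one attempt and no reset: what is moved stays moved. The work goes in short steps, Python scripts to look and compute and a tool call to move; the robot and the scene stay as the last step left them, time stands still between calls to the robot, and variables do not carry over. Pictures are saved under pics/ and viewed, and the job is handed in when it is done.

Besides the shell and the picture viewer there is one more tool, called after ">>>" by a JSON object that holds its "fn" and its "kwargs", one argument or row to a line. apply_moves: Moves the arm, as the interface text tells. Its arguments: {"type":"object","properties":{"commands":{"type":"array","items":{"type":"array"}},"grip_force":{"type":"number"}},"required":["commands"]}

```bash
ls; mkdir -p pics; python3 - <<'E'
from plant import env
import cv2, numpy as np
o=env.get_obs()
for k,v in o.items(): print(k,np.round(v,4))
for n in ["scene","side","wrist"]:
    p=env.read_camera(n)
    cv2.imwrite(f"pics/{n}0.png",cv2.cvtColor(p["img"],cv2.COLOR_RGB2BGR))
    print(n,p["vfov"],p["cx"],p["cy"],p.get("shot"),[k for k in p])
    for q in ["cartridge_1","rest","dispenser","rod_grip","cradle","yoke","rod","place_near","place_far","mug","wax_tin","screwdriver","woofer"]:
        try:
            print(q,[(np.round(d["point"],3).tolist(),round(d["conf"],2)) for d in env.tip_of(p,q)][:4])
        except Exception as e: print(q,"ERR",e)
print(env.get_obs()["t"])
E
```

```text
pics
t 0.0
q [-0.0703  0.0529  1.4017  0.      1.6886 -0.0703]
qd [ 0.0007  0.0012 -0.0018 -0.     -0.0002  0.0001]
effort [ 8.00000e-04 -3.81667e+01 -3.60183e+01  1.00000e-04  6.20000e-03
 -0.00000e+00]
ee_pos [5.247e-01 1.000e-04 2.086e-01]
tcp_rot [-2.2206e+00 -2.2206e+00  1.6000e-03]
force [-0.5259  0.4259  0.3844]
torque [-0.0382  0.0324  0.0019]
width 0.0853
scene 49.88382830625831 277.4571516179444 210.4267432836076 1 ['img', 'vfov', 'cx', 'cy', 'R', 't', 'shot']
cartridge_1 [([0.601, -0.252, 0.05], 0.8), ([0.354, 0.038, 0.024], 0.64), ([0.49, -0.233, 0.049], 0.55)]
rest [([0.548, -0.249, 0.002], 0.68), ([0.556, 0.226, 0.05], 0.57)]
dispenser [([0.568, 0.122, 0.0], 0.73)]
rod_grip [([0.583, -0.028, 0.115], 0.8)]
cradle [([0.553, 0.229, 0.05], 0.85)]
yoke [([0.556, 0.289, 0.046], 0.87)]
rod [([0.568, 0.099, 0.054], 0.8), ([0.55, -0.248, 0.004], 0.42)]
place_near []
place_far [([0.602, -0.258, 0.044], 0.64)]
mug [([0.78, -0.14, -0.001], 0.55), ([0.556, 0.287, 0.048], 0.21)]
wax_tin [([0.787, 0.039, -0.0], 0.64)]
screwdriver [([0.701, 0.307, 0.001], 0.74), ([0.601, -0.258, 0.043]
[... 976 characters left out ...]
71)]
wrist 69.21231983344691 281.51569914531774 212.2938750756973 3 ['img', 'vfov', 'cx', 'cy', 'mount', 'shot']
cartridge_1 [([0.599, -0.254, 0.046], 0.93), ([0.348, 0.042, 0.023], 0.68), ([0.494, -0.23, 0.049], 0.63)]
rest [([0.546, -0.255, 0.006], 0.87)]
dispenser [([0.566, 0.12, 0.0], 0.62)]
rod_grip [([0.584, -0.03, 0.114], 0.94)]
cradle []
yoke [([0.568, 0.121, -0.003], 0.56), ([0.573, 0.098, 0.049], 0.41)]
rod [([0.573, 0.1, 0.047], 0.77)]
place_near []
place_far [([0.544, -0.25, 0.002], 0.45)]
mug [([0.784, -0.14, -0.001], 0.93), ([0.568, 0.122, -0.0], 0.59)]
wax_tin [([0.789, 0.04, 0.001], 0.73)]
screwdriver [([0.546, -0.252, 0.002], 0.39)]
woofer [([0.494, -0.232, 0.046], 0.3)]
2.1
```

View pictures.

View pics/scene0.png

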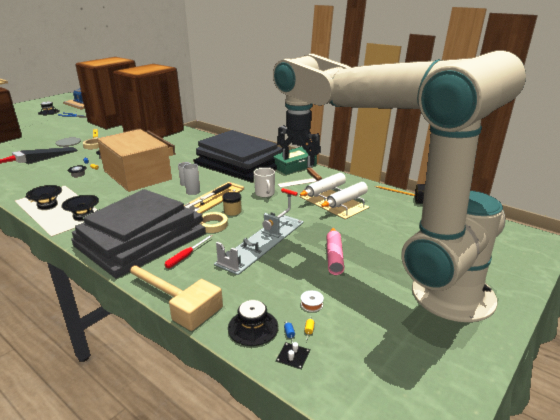

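View pics/side0.png

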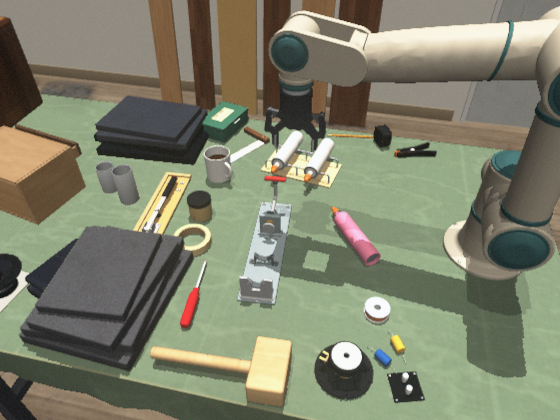

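View pics/wrist0.png

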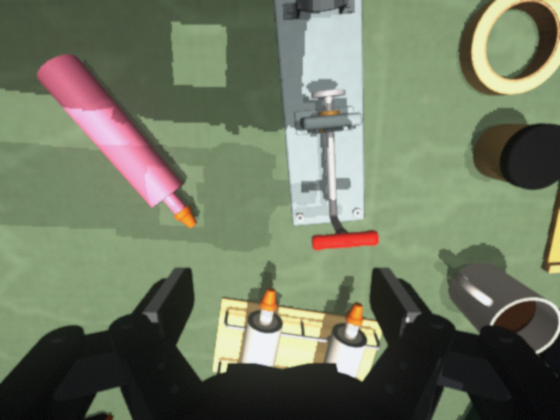

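```bash
cat > h.py <<'E'
from plant import env
import cv2, numpy as np, pickle
from scipy.spatial.transform import Rotation as Ro
def snap(n,tag):
    o=env.get_obs(); p=env.read_camera(n)
    if n=="wrist":
        T=np.eye(4);T[:3,:3]=Ro.from_rotvec(o["tcp_rot"]).as_matrix();T[:3,3]=o["ee_pos"]
        C=T@np.array(p["mount"]); p["C"]=C
        p["R"]=C[:3,:3].T; p["t"]=-C[:3,:3].T@C[:3,3]
    cv2.imwrite(f"pics/{tag}.png",cv2.cvtColor(p["img"],cv2.COLOR_RGB2BGR))
    pickle.dump(p,open(f"pics/{tag}.pkl","wb"))
    return p
def foc(p): return 210/np.tan(np.radians(p["vfov"])/2)
def back(p,u,v,z):
    f=foc(p);R=np.array(p["R"]);t=np.array(p["t"])
    d=R.T@np.array([(u-p["cx"])/f,(v-p["cy"])/f,1]);c=-R.T@t
    return c+d*(z-c[2])/d[2]
def proj(p,X):
    f=foc(p);x=np.array(p["R"])@np.array(X)+np.array(p["t"])
    return np.array([f*x[0]/x[2]+p["cx"],f*x[1]/x[2]+p["cy"]])
def st():
    o=env.get_obs()
    print(round(o["t"],2),np.round(o["ee_pos"],4),np.round(o["tcp_rot"],4),np.round(o["force"],2),round(o["width"],4)); return o
E
python3 - <<'E'
from h import *
for n in ["scene","side","wrist"]:
    p=snap(n,n+"1")
    hsv=cv2.cvtColor(p["img"],cv2.COLOR_RGB2HSV)
    m=((hsv[...,0]>5)&(hsv[...,0]<18)&(hsv[...,1]>190)&(hsv[...,2]>150)).astype(np.uint8)
    k,l,s,c=cv2.connectedComponentsWithStats(m)
    for i in range(1,k):
        if s[i,4]>12: print(n,c[i].round(1),s[i,4],back(p,*c[i],0.048).round(4))
    if n!="scene":
        for d in env.cut_out(p,"rest")[:1]+env.cut_out(p,"cartridge_1")[:3]: 
            print(d["conf"],d["pixels"].sum(),np.argwhere(d["pixels"]).mean(0)[::-1].round(1))
    print(n, "camera centre",(-np.array(p["R"]).T@np.array(p["t"])).round(3))
    # dispenser points
E
```

```text
scene [325.5 203.9] 14 [ 0.5033 -0.1367  0.048 ]
scene camera centre [-0.25   1.03   0.776]
0.76 1236 [303.6 168.1]
0.77 637 [318.6 158.4]
0.58 1123 [355.9 237.3]
0.55 564 [285.7 151.2]
side camera centre [0.355 0.921 0.876]
wrist [186.4 216.4] 149 [ 0.4162 -0.0311  0.048 ]
wrist [268.6 300.5] 160 [ 0.5078 -0.141   0.048 ]
wrist [354.8 315.1] 153 [ 0.6161 -0.1622  0.048 ]
0.96 5734 [287.7 335.4]
0.91 8053 [113.  132.8]
0.9 2153 [262.8 332.4]
0.8 2047 [347.4 342.2]
wrist camera centre [0.524 0.077 0.375]
```

>>> {"fn": "apply_moves", "kwargs": {
  "commands": [
    [100, [-5, 0.4, 0], [0, 0, 0.05]],
    [100, [-10, 0.8, 0], [0, 0, 0.1]],
    [100, [-15, 1.2, 0], [0, 0, 0.15]],
    [100, [-20, 1.6, 0], [0, 0, 0.18]],
    [100, [-25, 2, 0], [0, 0, 0.18]],
    [100, [-30, 2.4, 0], [0, 0, 0.18]],
    [100, [-33, 2.5, 0], [0, 0, 0.18]],
    [100, [-33, 2.5, 0], [0, 0, 0.18]]
  ]
}}

```text
t: 3.25
ee_pos: [0.5489, -0.334, 0.2082]
tcp_rot: [-2.416, -2.006, 0.002]
force: [-0.6, 1.2, -0.1]
width: 0.0857
```

```bash
python3 - <<'E'
from h import *
st()
p=snap("wrist","w2")
for q in ["cartridge_1","rest","place_near","place_far"]:
    print(q,[(np.round(d["point"],4).tolist(),round(d["conf"],2)) for d in env.tip_of(p,q)][:4])
hsv=cv2.cvtColor(p["img"],cv2.COLOR_RGB2HSV)
m=((hsv[...,0]>5)&(hsv[...,0]<18)&(hsv[...,1]>190)&(hsv[...,2]>150)).astype(np.uint8)
k,l,s,c=cv2.connectedComponentsWithStats(m)
for i in range(1,k):
    if s[i,4]>12: print(c[i].round(1),s[i,4],back(p,*c[i],0.048).round(4))
E
```

```text
3.25 [ 0.5489 -0.334   0.2082] [-2.4163e+00 -2.0064e+00  1.7000e-03] [-0.64  1.23 -0.13] 0.0857
cartridge_1 [([0.5997, -0.2528, 0.0458], 0.87), ([0.4944, -0.2318, 0.0503], 0.86)]
rest [([0.5467, -0.2517, 0.002], 0.73)]
place_near []
place_far [([0.6003, -0.2533, 0.046], 0.52)]
[313.6   0.7] 21 [ 0.6092 -0.1643  0.048 ]
[328.1   0.5] 15 [ 0.6223 -0.1666  0.048 ]
[ 57.2 268.8] 68 [ 0.2665 -0.3799  0.048 ]
```

View pics/w2.png

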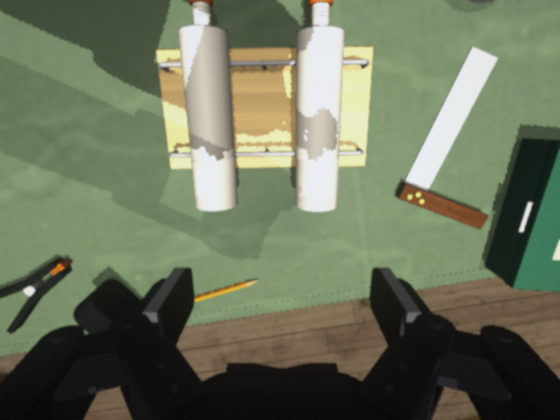

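```bash
python3 - <<'E'
from h import *
p=pickle.load(open("pics/w2.pkl","rb"))
for a,b in [((204.5,31),(215.5,205)),((321.5,30),(317.8,205))]:
    A=back(p,*a,0.048);B=back(p,*b,0.048);d=A-B
    print(A.round(4),B.round(4),np.linalg.norm(d).round(4),"yaw",np.arctan2(-d[0],d[1]).round(4))
# shoulder at z ~.06 (top edge)?, rest foot corners
f=np.array([back(p,*q,0.006) for q in [(158,48),(373,47),(365,166),(170,168)]]);print(f.round(4),f.mean(0).round(4))
d=f[1]-f[0];e=f[2]-f[3];print(np.linalg.norm(d),np.linalg.norm(e),np.arctan2(d[1],d[0]),np.arctan2(e[1],e[0]))
w=np.array([back(p,*q,0.039) for q in [(163,65),(367,64),(361,153),(172,155)]])
d=w[1]-w[0];e=w[2]-w[3];print(w.round(4),np.arctan2(d[1],d[0]),np.arctan2(e[1],e[0]))
E
```

```text
[ 0.5042 -0.1696  0.048 ] [ 0.472  -0.3376  0.048 ] 0.171 yaw -0.1895
[ 0.6128 -0.1891  0.048 ] [ 0.584  -0.3584  0.048 ] 0.1717 yaw -0.169
[[ 0.443  -0.1647  0.006 ]
 [ 0.6717 -0.2065  0.006 ]
 [ 0.6501 -0.3333  0.006 ]
 [ 0.4177 -0.2924  0.006 ]] [ 0.5456 -0.2492  0.006 ]
0.23244042268056986 0.23590180153790688 -0.18088950730789527 -0.17413209131013455
[[ 0.454  -0.1886  0.039 ]
 [ 0.6545 -0.2252  0.039 ]
 [ 0.6393 -0.3116  0.039 ]
 [ 0.437  -0.2761  0.039 ]] -0.18051387571891184 -0.17401949551382478
```

>>> {"fn": "apply_moves", "kwargs": {
  "commands": [
    [100, [3, -2.5, 3], [0, 0, 0]],
    [100, [6, -5, 6], [0, 0, 0]],
    [100, [8.8, -7.4, 8], [0, 0, 0]],
    [100, [8.8, -7.4, 9], [0, 0, 0]],
    [100, [8.8, -7.4, 13], [0, 0, 0]],
    [100, [8.8, -7.4, 17], [0, 0, 0]],
    [100, [8.8, -7.4, 18.2], [0, 0, 0]],
    [100, [8.8, -7.4, 18.2], [0, 0, 0]]
  ],
  "grip_force": 40
}}

```text
t: 4.3
ee_pos: [0.4927, -0.2284, 0.0268]
tcp_rot: [-2.408, -2.014, 0.001]
force: [0.1, -0.1, 0.6]
width: 0.0853
```

```bash
python3 - <<'E'
from h import *
st()
p=snap("wrist","w3");p=snap("side","s3")
cv2.imwrite("pics/s3c.png",cv2.resize(cv2.cvtColor(p["img"][80:280,200:440],cv2.COLOR_RGB2BGR),None,fx=3,fy=3))
E
```

```text
4.3 [ 0.4927 -0.2284  0.0268] [-2.4082e+00 -2.0138e+00  1.1000e-03] [ 0.1  -0.05  0.56] 0.0853
```

View pics/w3.png

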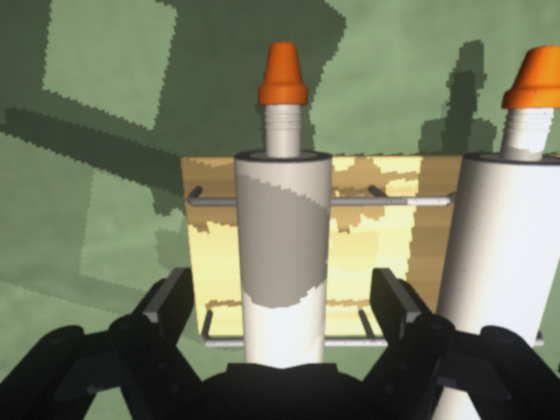

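View pics/s3c.png

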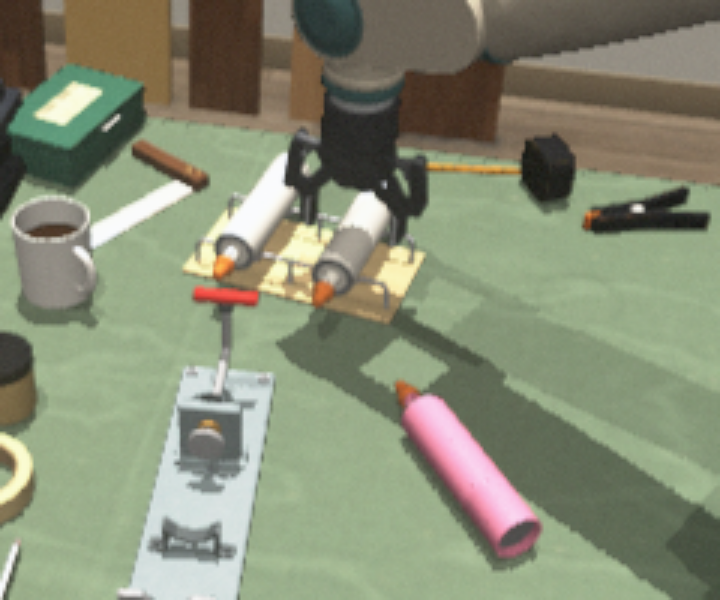

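>>> {"fn": "apply_moves", "kwargs": {
  "commands": [
    [45, [0, 0, 0], [0, 0, 0]],
    [45, [0, 0, 0], [0, 0, 0]],
    [45, [0, 0, 0], [0, 0, 0]],
    [45, [0, 0, 0], [0, 0, 0]],
    [45, [0, 0, 0], [0, 0, 0]],
    [45, [0, 0, 0], [0, 0, 0]]
  ],
  "grip_force": 40
}}

```text
t: 5.0
ee_pos: [0.494, -0.2299, 0.0319]
tcp_rot: [2.409, 2.013, 0.0]
force: [-9.8, 3.5, 12.0]
width: 0.0406
```

```bash
python3 - <<'E'
from h import *
st()
p=pickle.load(open("pics/w3.pkl","rb"))
# top of shoulder rim & near tangent
for u,v,z in [(283,152,0.071),(283,160,0.05),(283,104,0.055)]: print(back(p,u,v,z).round(4))
print(env.get_obs()["effort"].round(2))
E
```

```text
5.0 [ 0.494  -0.2299  0.0319] [2.4085e+00 2.0131e+00 3.0000e-04] [-9.8   3.47 11.96] 0.0406
[ 0.5035 -0.1659  0.071 ]
[ 0.5025 -0.1718  0.05  ]
[ 0.5067 -0.1479  0.055 ]
[  0.67 -37.06 -31.64   0.57  -2.74   0.  ]
```

>>> {"fn": "apply_moves", "kwargs": {
  "commands": [
    [90, [0, 0, 0], [0, 0, 0]],
    [100, [0, 0, 0], [0, 0, 0]],
    [100, [-0.3, -0.2, 0.6], [0, 0, 0]],
    [100, [-0.3, -0.2, 1.2], [0, 0, 0]],
    [100, [-0.3, -0.2, 1.2], [0, 0, 0]]
  ]
}}

```text
t: 5.5
ee_pos: [0.4906, -0.2321, 0.0182]
tcp_rot: [2.411, 2.015, -0.001]
force: [0.3, 0.3, -0.2]
width: 0.0853
```

>>> {"fn": "apply_moves", "kwargs": {
  "commands": [
    [48, [0, 0, 0], [0, 0, 0]],
    [48, [0, 0, 0], [0, 0, 0]],
    [48, [0, 0, 0], [0, 0, 0]],
    [48, [0, 0, 0], [0, 0, 0]],
    [48, [0, 0, 0], [0, 0, 0]]
  ],
  "grip_force": 30
}}

```text
t: 6.0
ee_pos: [0.4924, -0.2326, 0.0195]
tcp_rot: [2.407, 2.012, 0.003]
force: [5.3, -1.8, 1.0]
width: 0.0446
```

>>> {"fn": "apply_moves", "kwargs": {
  "commands": [
    [40, [0, 0, 0], [0, 0, 0]],
    [40, [0, 0, -1.5], [0, 0, 0]],
    [40, [0, 0, -3], [0, 0, 0]],
    [40, [0, 0, -4.5], [0, 0, 0]],
    [40, [0, 0, -4.5], [0, 0, 0]],
    [40, [0, 0, -4.5], [0, 0, 0]],
    [40, [0, 0, -4.5], [0, 0, 0]],
    [40, [0, 0, -4.5], [0, 0, 0]]
  ],
  "grip_force": 45
}}

```text
t: 6.8
ee_pos: [0.4917, -0.2322, 0.0636]
tcp_rot: [2.408, 2.013, 0.002]
force: [0.2, 0.0, -4.0]
width: 0.0442
```

```bash
python3 - <<'E'
from h import *
o=st();print(o["torque"].round(3),o["effort"].round(3))
p=snap("wrist","w4")
o=st();print(o["torque"].round(3),o["effort"].round(3))
p=snap("side","s4")
cv2.imwrite("pics/s4c.png",cv2.resize(cv2.cvtColor(p["img"][80:280,200:440],cv2.COLOR_RGB2BGR),None,fx=3,fy=3))
o=st()
E
```

```text
6.8 [ 0.4917 -0.2322  0.0636] [2.4083e+00 2.0131e+00 1.8000e-03] [ 0.18  0.03 -3.97] 0.0442
[ 0.013 -0.034  0.042] [-0.0000e+00 -4.3903e+01 -3.5522e+01 -1.5000e-02 -2.2000e-02 -0.0000e+00]
6.85 [ 0.4918 -0.2323  0.0637] [2.4082e+00 2.0129e+00 2.0000e-03] [ 0.15 -0.72 -4.36] 0.0444
[ 0.012 -0.003  0.018] [ 0.0000e+00 -4.3768e+01 -3.5412e+01 -1.5000e-02 -2.0000e-02 -0.0000e+00]
6.9 [ 0.4919 -0.2323  0.0639] [2.4080e+00 2.0128e+00 2.0000e-03] [-0.71  0.45 -2.96] 0.0444
```

View pics/w4.png

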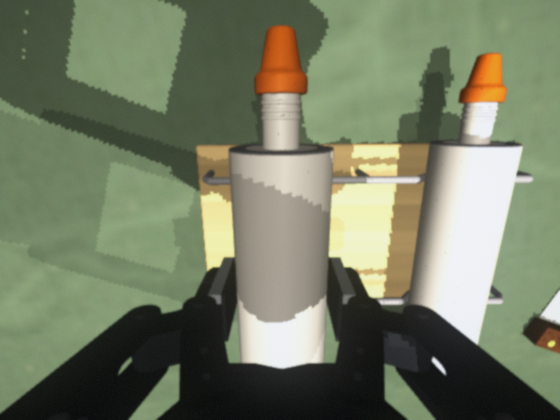

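View pics/s4c.png

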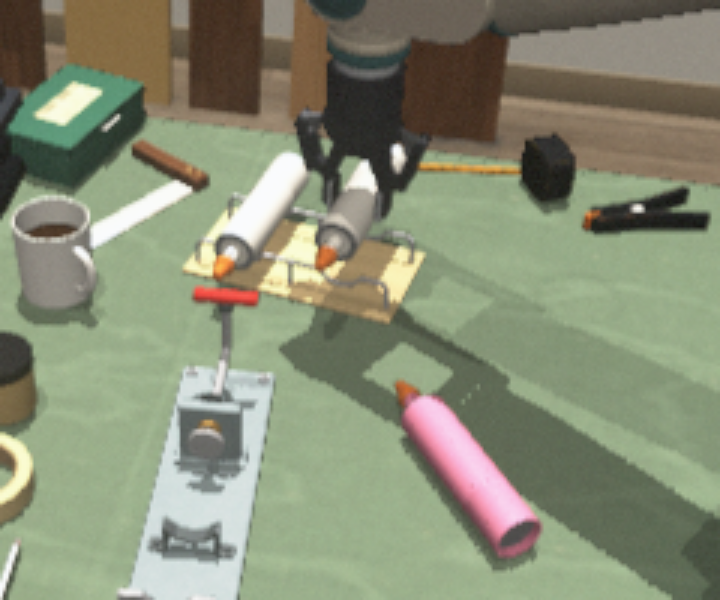

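```bash
python3 - <<'E'
from h import *
F=[]
for i in range(6):
    env.read_camera("side"); F.append(env.get_obs()["force"])
F=np.array(F);print(F.round(2)[:,2],F.mean(0))
E
```

```text
[-2.73 -2.88 -2.98 -3.1  -3.55 -3.12] [-0.22844597  0.22236564 -3.06143236]
```

>>> {"fn": "apply_moves", "kwargs": {
  "commands": [
    [40, [0, 0, 2], [0, 0, 0]],
    [40, [0, 0, 3.5], [0, 0, 0]],
    [40, [0, 0, 4.4], [0, 0, 0]],
    [40, [0, 0, 4.4], [0, 0, 0]],
    [70, [0, 0, 4.4], [0, 0, 0]],
    [100, [0, 0, 4.4], [0, 0, 0]],
    [100, [0, 0, 4.4], [0, 0, 0]],
    [100, [0, 0, 1], [0, 0, 0]]
  ]
}}

```text
t: 8.0
ee_pos: [0.4896, -0.2311, 0.0505]
tcp_rot: [-2.407, -2.012, 0.002]
force: [-0.1, 0.1, -0.5]
width: 0.0852
```

>>> {"fn": "apply_moves", "kwargs": {
  "commands": [
    [100, [0, 0, -5], [0, 0, 0]],
    [100, [-0.1, 4.5, -5.5], [0, 0, 0]],
    [100, [-0.2, 9, -5.5], [0, 0, 0]],
    [100, [-0.3, 11.4, -5], [0, 0, 0]],
    [100, [-0.3, 11.4, -3], [0, 0, 0]],
    [100, [-0.3, 11.4, 1], [0, 0, 0]],
    [100, [-0.3, 11.4, 3], [0, 0, 0]],
    [100, [-0.3, 11.4, 3.1], [0, 0, 0]]
  ]
}}

```text
t: 8.8
ee_pos: [0.599, -0.2532, 0.0151]
tcp_rot: [-2.403, -2.008, 0.007]
force: [-1.2, 0.4, -0.2]
width: 0.0854
```

```bash
python3 - <<'E'
from h import *
F=[]
for i in range(3):
    F.append(env.get_obs()["force"]);p=snap("wrist","w5")
st();print(np.array(F).round(2)[:,2])
E
```

```text
8.95 [ 0.6021 -0.2547  0.0211] [-2.4094e+00 -2.0137e+00  5.0000e-04] [0.34 0.16 0.54] 0.0855
[-0.19  0.29  0.59]
```

View pics/w5.png

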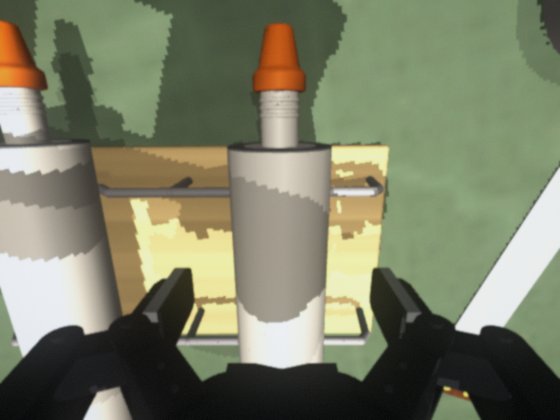

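>>> {"fn": "apply_moves", "kwargs": {
  "commands": [
    [40, [0, 0, 0.1], [0, 0, 0]],
    [40, [0, 0, 0.1], [0, 0, 0]],
    [40, [0, 0, 0.1], [0, 0, 0]],
    [40, [0, 0, 0.1], [0, 0, 0]],
    [40, [0, 0, 0.1], [0, 0, 0]],
    [40, [0, 0, -1.5], [0, 0, 0]],
    [40, [0, 0, -3], [0, 0, 0]],
    [40, [0, 0, -4.4], [0, 0, 0]]
  ],
  "grip_force": 45
}}

```text
t: 9.75
ee_pos: [0.6027, -0.2549, 0.0673]
tcp_rot: [2.41, 2.015, 0.001]
force: [0.2, -0.1, -0.1]
width: 0.0441
```

>>> {"fn": "apply_moves", "kwargs": {
  "commands": [
    [40, [0, 0, 0], [0, 0, 0]],
    [40, [0, 0, 0], [0, 0, 0]],
    [40, [0, 0, 0], [0, 0, 0]]
  ]
}}

```text
t: 10.05
ee_pos: [0.6024, -0.2547, 0.0665]
tcp_rot: [-2.41, -2.014, -0.0]
force: [-0.5, 1.1, -2.0]
width: 0.0441
```

```bash
python3 - <<'E'
from h import *
st()
F=[]
for i in range(7):
    p=snap("wrist","w6"); F.append(env.get_obs()["force"])
F=np.array(F);print(F.round(2)[:,2],F.mean(0));st()
E
```

```text
10.05 [ 0.6024 -0.2547  0.0665] [-2.4099e+00 -2.0142e+00 -1.0000e-04] [-0.49  1.05 -2.  ] 0.0441
[-1.71 -0.85 -1.27 -1.64 -1.69 -0.68 -1.52] [ 0.20473234  0.02244845 -1.33889572]
10.4 [ 0.6026 -0.2549  0.0669] [-2.4103e+00 -2.0146e+00 -5.0000e-04] [ 0.29 -0.58 -1.52] 0.0446
```

View pics/w6.png

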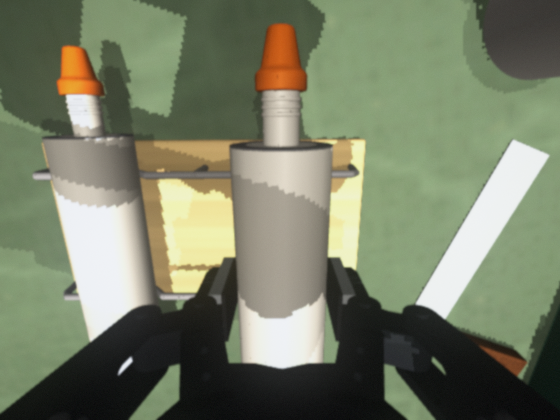

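>>> {"fn": "apply_moves", "kwargs": {
  "commands": [
    [40, [0, 0, 2], [0, 0, 0]],
    [40, [0, 0, 3.7], [0, 0, 0]],
    [40, [0, 0, 4.6], [0, 0, 0]],
    [40, [0, 0, 4.6], [0, 0, 0]],
    [70, [0, 0, 4.6], [0, 0, 0]],
    [100, [0, 0, 4.6], [0, 0, 0]],
    [100, [0, 0, 4.6], [0, 0, 0]],
    [100, [0, 0, 1], [0, 0, 0]]
  ]
}}

```text
t: 11.2
ee_pos: [0.5994, -0.2534, 0.0508]
tcp_rot: [-2.402, -2.008, 0.007]
force: [0.8, 0.3, -0.5]
width: 0.0854
```

>>> {"fn": "apply_moves", "kwargs": {
  "commands": [
    [100, [0, 0, -4.5], [0, 0, 0]],
    [100, [0, -4.5, -5], [0, 0, 0]],
    [100, [0.1, -9, -5], [0, 0, 0]],
    [100, [0.3, -11.2, -5], [0, 0, 0]],
    [100, [0.3, -11.2, -3], [0, 0, 0]],
    [100, [0.3, -11.2, 1], [0, 0, 0]],
    [100, [0.3, -11.2, 3], [0, 0, 0]],
    [100, [0.3, -11.2, 3], [0, 0, 0]]
  ]
}}

```text
t: 12.0
ee_pos: [0.4872, -0.2292, 0.0186]
tcp_rot: [-2.398, -2.004, 0.01]
force: [-0.6, 0.1, -0.2]
width: 0.0854
```

```bash
python3 - <<'E'
from h import *
st()
p=snap("wrist","w7");st()
E
```

```text
12.0 [ 0.4872 -0.2292  0.0186] [-2.3976 -2.0038  0.0104] [-0.64  0.06 -0.19] 0.0854
12.05 [ 0.4886 -0.2299  0.021 ] [-2.4003 -2.0062  0.0083] [0.28 0.15 0.85] 0.0854
```

View pics/w7.png

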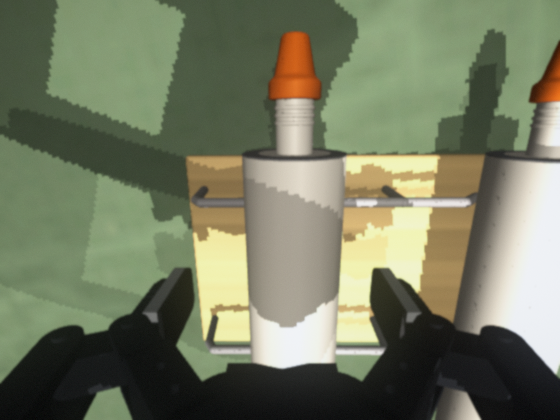

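>>> {"fn": "apply_moves", "kwargs": {
  "commands": [
    [100, [-0.2, 0.3, 0], [0, 0, 0]],
    [100, [-0.2, 0.3, 0], [0, 0, 0]],
    [40, [-0.2, 0.3, 0], [0, 0, 0]],
    [40, [-0.2, 0.3, 0], [0, 0, 0]],
    [40, [-0.2, 0.3, 0], [0, 0, 0]],
    [40, [-0.2, 0.3, 0], [0, 0, 0]],
    [40, [-0.2, 0.3, 0], [0, 0, 0]]
  ],
  "grip_force": 45
}}

```text
t: 12.75
ee_pos: [0.4925, -0.2329, 0.0221]
tcp_rot: [-2.403, -2.008, 0.006]
force: [4.2, 0.1, 4.4]
width: 0.0442
```

```bash
python3 - <<'E'
from h import *
st()
p=pickle.load(open("pics/wrist1.pkl","rb"))
im=cv2.cvtColor(p["img"][0:260,240:400],cv2.COLOR_RGB2BGR)
cv2.imwrite("pics/d1.png",cv2.resize(im,None,fx=2.3,fy=2.3,interpolation=cv2.INTER_CUBIC)[:600])
p=pickle.load(open("pics/side1.pkl","rb"))
im=cv2.cvtColor(p["img"][170:310,220:310],cv2.COLOR_RGB2BGR)
cv2.imwrite("pics/d2.png",cv2.resize(im,None,fx=4.2,fy=4.2,interpolation=cv2.INTER_CUBIC))
E
```

```text
12.75 [ 0.4925 -0.2329  0.0221] [-2.4026 -2.0082  0.0058] [4.18 0.09 4.37] 0.0442
```

View pics/d1.png

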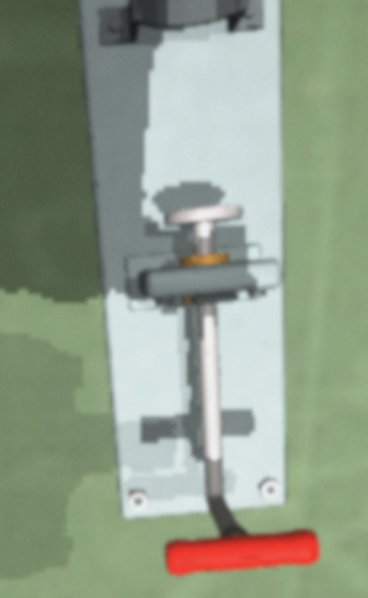

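View pics/d2.png

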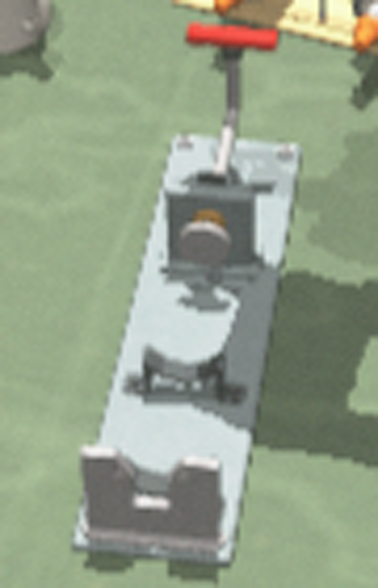

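```bash
cat > fit.py <<'E'
from h import *
from scipy.optimize import least_squares
pw=pickle.load(open("pics/wrist1.pkl","rb"));ps=pickle.load(open("pics/side1.pkl","rb"))
a=lambda x,y:(240+x/2.3,y/2.3); b=lambda x,y:(220+x/4.2,170+y/4.2)
W=[((-46,-180,8),a(124,517)),((46,-180,8),a(285,505))]
S=[((46,180,8),b(75,547)),((-46,180,8),b(230,558)),((46,-180,8),b(175,137)),((-46,-180,8),b(300,150)),((38,173,77),b(83,450)),((-38,173,77),b(222,460))]
def X(q,m):
    c,s=np.cos(q[2]),np.sin(q[2]);m=np.array(m)/1000.
    return np.array([q[0]+c*m[0]-s*m[1],q[1]+s*m[0]+c*m[1],m[2]])
def res(q,sets):
    r=[]
    for p,L in sets:
        for m,uv in L: r+=list(proj(p,X(q,m))-uv)
    return np.array(r)
for sets in ([(pw,W)],[(ps,S)],[(pw,W),(ps,S)]):
    s=least_squares(res,[0.567,0.122,0.087],args=(sets,),loss="soft_l1")
    print(s.x.round(4),res(s.x,sets).round(1))
# wrist left edge line yaw
for e in [((274.8,0),a(124,517)),((363,0),a(285,505))]:
    A=back(pw,*e[0],.008);B=back(pw,*e[1],.008);d=A-B;print("edge yaw",np.arctan2(-d[0],d[1]),B.round(4))
A=back(pw,*a(167,556),.114);B=back(pw,*a(317,547),.114);print("handle",((A+B)/2).round(4),np.linalg.norm(B-A),np.arctan2((B-A)[1],(B-A)[0]))
E
python3 fit.py
```

```text
[0.5701 0.1273 0.0778] [-1.1  0.1  1.   0. ]
[0.5658 0.1242 0.0947] [-0.4 -1.2  1.   0.1 -0.4 -1.6  0.5 -2.  -0.1  1.3 -0.3  2.2]
[0.566  0.1263 0.0979] [-1.4  1.3  0.6 -0.1 -0.5 -0.5  1.   0.8 -0.9 -1.1  0.1 -1.7 -0.2  2.
 -0.3  2.8]
edge yaw 0.09213814549291066 [ 0.5396 -0.0557  0.008 ]
edge yaw 0.08551330727875313 [ 0.6287 -0.0486  0.008 ]
handle [ 0.5827 -0.032   0.114 ] 0.06019048997542421 0.06531427524749224
```

>>> {"fn": "apply_moves", "kwargs": {
  "commands": [
    [40, [0, 0, -1], [0, 0, 0]],
    [40, [0, 0, -3], [0, 0, 0]],
    [40, [0, 0, -7], [0, 0, 0]],
    [40, [0, 0, -11], [0, 0, 0]],
    [40, [0, 0, -15], [0, 0, 0]],
    [40, [0, 0, -15], [0, 0, 0]],
    [40, [0, 0, -15], [0, 0, 0]]
  ],
  "grip_force": 50
}}

```text
t: 13.45
ee_pos: [0.4934, -0.2335, 0.1718]
tcp_rot: [-2.402, -2.008, 0.007]
force: [-0.2, -0.1, -4.2]
width: 0.0436
```

>>> {"fn": "apply_moves", "kwargs": {
  "commands": [
    [40, [4, 0.2, 0], [0, 0, -0.04]],
    [40, [9, 0.5, 0], [0, 0, -0.09]],
    [40, [14, 0.7, 0], [0, 0, -0.14]],
    [40, [19, 0.9, 0], [0, 0, -0.18]],
    [40, [24, 1.1, 0], [0, 0, -0.22]],
    [40, [29, 1.3, 0], [0, 0, -0.25]],
    [40, [33, 1.4, 0], [0, 0, -0.268]],
    [40, [33, 1.4, 0], [0, 0, -0.268]]
  ]
}}

```text
t: 14.25
ee_pos: [0.5642, 0.0934, 0.1692]
tcp_rot: [-2.101, -2.313, 0.01]
force: [-0.7, -0.9, -3.6]
width: 0.0436
```

```bash
python3 - <<'E'
from h import *
env.read_camera("side");env.read_camera("side")
st()
p=snap("wrist","w8")
for q in ["cradle","yoke","dispenser","rod","rod_grip","cartridge_1"]:
    print(q,[(np.round(d["point"],4).tolist(),round(d["conf"],2)) for d in env.tip_of(p,q)][:3])
E
```

```text
14.35 [0.5643 0.0894 0.1698] [-2.1075 -2.3091  0.0117] [ 0.2  -0.04 -3.58] 0.0438
cradle [([0.5567, 0.2242, 0.0453], 0.86), ([0.7857, 0.0369, 0.0012], 0.18)]
yoke []
dispenser []
rod []
rod_grip []
cartridge_1 [([0.563, 0.0904, 0.1912], 0.59)]
```

View pics/w8.png

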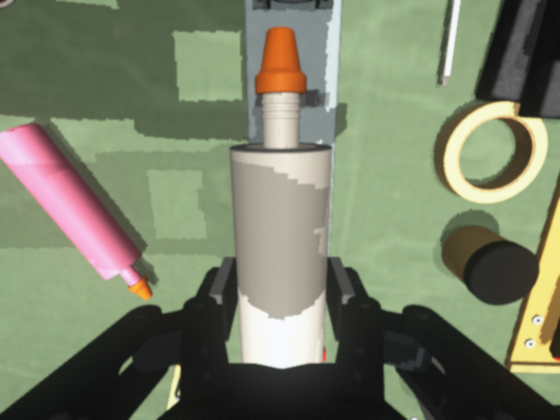

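```bash
python3 - <<'E'
from h import *
p=pickle.load(open("pics/w8.pkl","rb"))
q=[.566,.123,.09]
c,s=np.cos(q[2]),np.sin(q[2])
X=lambda m:np.array([q[0]+c*m[0]-s*m[1],q[1]+s*m[0]+c*m[1],m[2]])
d=np.array([-s,c,0])
for sh in [.04,.06,.08,.1,.13]:
    print(sh,[proj(p,X(m)-d*sh).round(0).tolist() for m in [(-.038,.17,.077),(.038,.17,.077),(0,.17,.038),(-.046,.18,.008),(.046,.18,.008)]])
print(p["C"].round(3))
E
```

```text
0.04 [[240.0, -7.0], [345.0, -8.0], [291.0, 11.0], [242.0, 9.0], [340.0, 9.0]]
0.06 [[241.0, 24.0], [343.0, 24.0], [291.0, 37.0], [243.0, 33.0], [339.0, 33.0]]
0.08 [[242.0, 54.0], [341.0, 54.0], [291.0, 62.0], [243.0, 57.0], [338.0, 56.0]]
0.1 [[243.0, 82.0], [340.0, 82.0], [291.0, 87.0], [244.0, 79.0], [337.0, 79.0]]
0.13 [[244.0, 122.0], [338.0, 122.0], [290.0, 121.0], [245.0, 111.0], [335.0, 111.0]]
[[ 0.996  0.092  0.011  0.559]
 [ 0.091 -0.951 -0.296  0.165]
 [-0.017  0.296 -0.955  0.335]
 [ 0.     0.     0.     1.   ]]
```

>>> {"fn": "apply_moves", "kwargs": {
  "commands": [
    [40, [4, 0, 0], [0, 0, 0]],
    [40, [7, 0, 0], [0, 0, 0]],
    [40, [7, 0, 0], [0, 0, 0]],
    [40, [7, 0, 0], [0, 0, 0]]
  ]
}}

```text
t: 15.1
ee_pos: [0.5594, 0.1575, 0.1733]
tcp_rot: [-2.113, -2.309, 0.005]
force: [-0.1, -0.4, -4.4]
width: 0.0442
```

```bash
python3 - <<'E'
from h import *
st()
p=snap("wrist","w9");st()
for q in ["cradle","yoke","dispenser"]:
    print(q,[(np.round(d["point"],4).tolist(),round(d["conf"],2)) for d in env.tip_of(p,q)][:3])
cv2.imwrite("pics/w9c.png",cv2.resize(cv2.cvtColor(p["img"][0:170,190:390],cv2.COLOR_RGB2BGR),None,fx=3.5,fy=3.5,interpolation=cv2.INTER_CUBIC))
E
```

```text
15.1 [0.5594 0.1575 0.1733] [-2.113  -2.3093  0.0051] [-0.11 -0.41 -4.4 ] 0.0442
15.15 [0.5596 0.157  0.1733] [-2.1142 -2.3082  0.0051] [ 0.04 -0.86 -3.39] 0.0441
cradle [([0.5577, 0.2216, 0.0493], 0.86)]
yoke [([0.5575, 0.2921, 0.0486], 0.56)]
dispenser []
```

View pics/w9c.png

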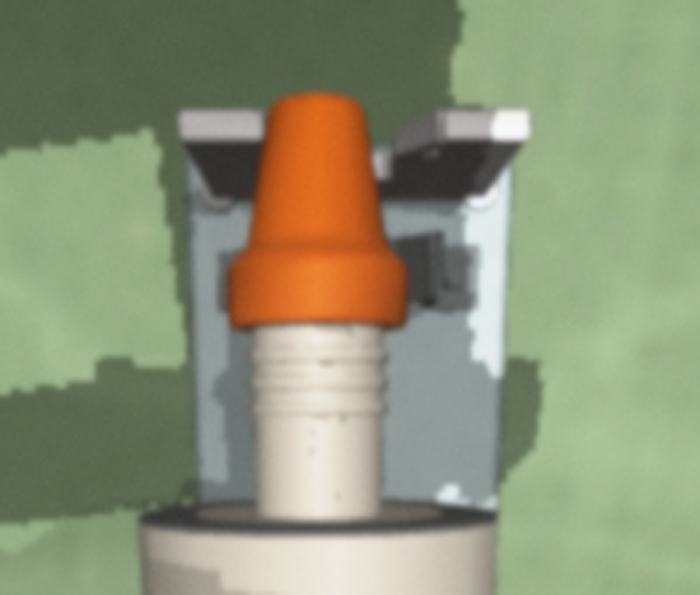

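```bash
python3 - <<'E'
from h import *
p=pickle.load(open("pics/w9.pkl","rb"))
w=lambda x,y:(190+x/3.5,y/3.5)
B=lambda x,y,z:back(p,*w(x,y),z)
far=[B(180,112,.077),B(528,112,.077)];near=[B(187,140,.077),B(524,138,.077)]
for L in (far,near):
    d=L[1]-L[0];print("yoke top",L[0].round(4),L[1].round(4),"mid",((L[0]+L[1])/2).round(4),np.linalg.norm(d).round(4),np.arctan2(d[1],d[0]).round(3))
for e in [((190,220),(198,500)),((512,190),(497,510))]:
    a,b=B(*e[0],.008),B(*e[1],.008);d=a-b;print("edge",a.round(4),b.round(4),np.arctan2(-d[0],d[1]).round(4))
a1,b1=B(190,220,.008),B(512,190,.008)
# midline of plate at two rows
a=(B(190,220,.008)+B(512,220,.008))/2; b=(B(198,500,.008)+B(497.5,500,.008))/2; d=a-b
print("plate mid",a.round(4),b.round(4),np.linalg.norm(B(190,220,.008)-B(511,220,.008)).round(4),np.linalg.norm(B(198,500,.008)-B(497.5,500,.008)).round(4),np.arctan2(-d[0],d[1]).round(4))
z=.199
for n,q in dict(cap=(316,97),capr=(318,290),neckf=(319,400),sh=(319,515)).items(): print(n,B(*q,z).round(4))
d=B(319,400,z)-B(319,515,z);print(np.arctan2(-d[0],d[1]))
l,r=B(140,520,z),B(497,518,z);print("tube w",np.linalg.norm(l-r),((l+r)/2).round(4))
o=p["C"];print(o[:3,3])
E
```

```text
yoke top [0.5145 0.293  0.077 ] [0.5899 0.2995 0.077 ] mid [0.5522 0.2963 0.077 ] 0.0757 0.086
yoke top [0.5163 0.2877 0.077 ] [0.5897 0.2945 0.077 ] mid [0.553  0.2911 0.077 ] 0.0738 0.092
edge [0.5084 0.2819 0.008 ] [0.5149 0.2048 0.008 ] 0.0841
edge [0.5979 0.2974 0.008 ] [0.6058 0.21   0.008 ] 0.0901
plate mid [0.5537 0.2859 0.008 ] [0.5602 0.2089 0.008 ] 0.0906 0.091 0.0846
cap [0.5482 0.2682 0.199 ]
capr [0.5503 0.2476 0.199 ]
neckf [0.5515 0.2349 0.199 ]
sh [0.5527 0.2209 0.199 ]
0.08851684051336271
tube w 0.046113715800753505 [0.5527 0.2204 0.199 ]
[0.55331175 0.23351666 0.33896952]
```

>>> {"fn": "apply_moves", "kwargs": {
  "commands": [
    [40, [3, 0.3, 1.5], [0, 0, 0]],
    [40, [6, 0.6, 3.5], [0, 0, 0]],
    [40, [6.5, 0.6, 5], [0, 0, 0]],
    [40, [6.5, 0.6, 5], [0, 0, 0]],
    [40, [6.5, 0.6, 5], [0, 0, 0]]
  ]
}}

```text
t: 15.8
ee_pos: [0.5597, 0.2211, 0.1239]
tcp_rot: [-2.116, -2.306, 0.005]
force: [0.3, -0.3, -3.4]
width: 0.0435
```

```bash
python3 - <<'E'
from h import *
env.read_camera("side");st()
p=snap("wrist","w10");st()
cv2.imwrite("pics/w10c.png",cv2.resize(cv2.cvtColor(p["img"][0:170,180:400],cv2.COLOR_RGB2BGR),None,fx=3.5,fy=3.5,interpolation=cv2.INTER_CUBIC))
p=snap("side","s10")
cv2.imwrite("pics/s10c.png",cv2.resize(cv2.cvtColor(p["img"][140:330,180:380],cv2.COLOR_RGB2BGR),None,fx=3,fy=3,interpolation=cv2.INTER_CUBIC))
E
```

```text
15.85 [0.5602 0.2211 0.1248] [-2.1174 -2.3064  0.0032] [ 0.03 -0.03 -3.81] 0.0441
15.9 [0.5604 0.2212 0.1252] [-2.1178e+00 -2.3065e+00  2.0000e-03] [-0.45 -0.38 -3.1 ] 0.0437
```

View pics/w10c.png

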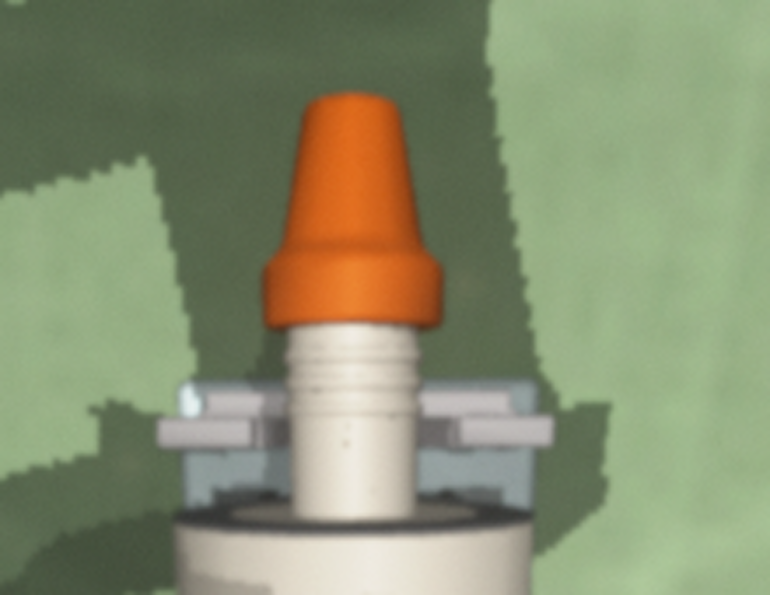

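View pics/s10c.png

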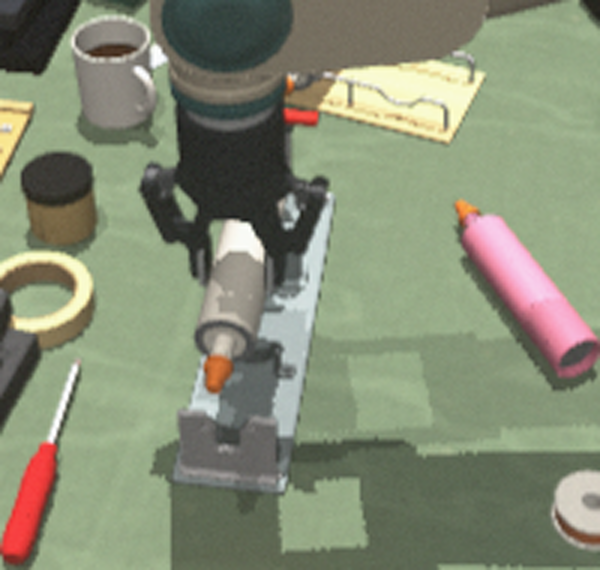

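```bash
python3 - <<'E'
from h import *
p=pickle.load(open("pics/w10.pkl","rb"))
w=lambda x,y:(180+x/3.5,y/3.5)
B=lambda x,y,z:back(p,*w(x,y),z)
far=[B(160,418,.077),B(552,416,.077)];near=[B(158,447,.077),B(554,445,.077)]
for L in (far,near):
    d=L[1]-L[0];print("yoke top",((L[0]+L[1])/2).round(4),np.linalg.norm(d).round(4),np.arctan2(d[1],d[0]).round(3))
z=.151
for n,q in dict(cap=(354,97),neckf=(355,400),sh=(355.5,517)).items(): print(n,B(*q,z).round(4))
l,r=B(175,522,z),B(534,520,z);print("tube w",np.linalg.norm(l-r),((l+r)/2).round(4))
d=B(354,97,z)-B(355.5,517,z);print(np.arctan2(-d[0],d[1]))
E
```

```text
yoke top [0.5522 0.2962 0.077 ] 0.0751 0.09
yoke top [0.5526 0.2909 0.077 ] 0.0765 0.091
cap [0.5496 0.3317 0.151 ]
neckf [0.5526 0.2985 0.151 ]
sh [0.5539 0.2842 0.151 ]
tube w 0.0462303601030875 [0.5537 0.2837 0.151 ]
0.08924405792310447
```

>>> {"fn": "apply_moves", "kwargs": {
  "commands": [
    [40, [0.1, -0.05, 3], [0, 0, 0]],
    [40, [0.1, -0.05, 5], [0, 0, 0]],
    [40, [0.1, -0.05, 7], [0, 0, 0]],
    [40, [0.1, -0.05, 8.5], [0, 0, 0]],
    [40, [0.1, -0.05, 9.5], [0, 0, 0]],
    [40, [0.1, -0.05, 9.5], [0, 0, 0]],
    [40, [0.1, -0.05, 9.5], [0, 0, 0]]
  ]
}}

```text
t: 16.65
ee_pos: [0.5596, 0.2229, 0.0312]
tcp_rot: [-2.118, -2.307, -0.0]
force: [0.5, -0.1, -3.4]
width: 0.0441
```

```bash
python3 - <<'E'
from h import *
st()
p=snap("wrist","w11");st()
cv2.imwrite("pics/w11c.png",cv2.resize(cv2.cvtColor(p["img"][0:170,180:400],cv2.COLOR_RGB2BGR),None,fx=3.5,fy=3.5,interpolation=cv2.INTER_CUBIC))
E
```

```text
16.65 [0.5596 0.2229 0.0312] [-2.1184e+00 -2.3069e+00 -1.0000e-04] [ 0.54 -0.14 -3.36] 0.0441
16.7 [0.5598 0.223  0.0316] [-2.1185e+00 -2.3073e+00 -1.3000e-03] [-0.36  0.01 -3.93] 0.0443
```

View pics/w11c.png

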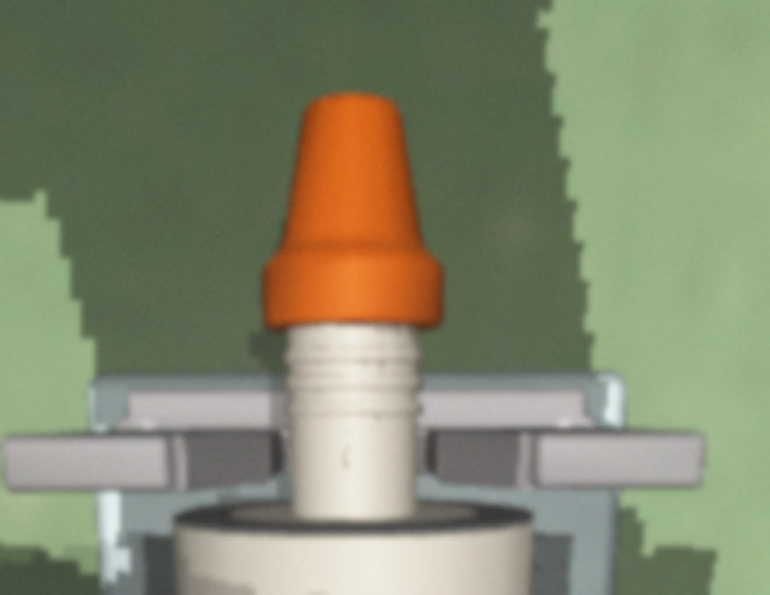

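>>> {"fn": "apply_moves", "kwargs": {
  "commands": [
    [40, [0, 0, 0.5], [0, 0, 0]],
    [40, [0, 0, 0.9], [0, 0, 0]],
    [40, [0, 0, 0.9], [0, 0, 0]]
  ]
}}

```text
t: 17.0
ee_pos: [0.5601, 0.2232, 0.0235]
tcp_rot: [-2.119, -2.308, -0.003]
force: [-1.8, -0.0, 1.4]
width: 0.0437
```

>>> {"fn": "apply_moves", "kwargs": {
  "commands": [
    [60, [0, 0, 0], [0, 0, 0]],
    [100, [0, 0, 0], [0, 0, 0]],
    [100, [0, 0, 0], [0, 0, 0]],
    [100, [0, 0, 0], [0, 0, 0]],
    [100, [0, 0, -4], [0, 0, 0]],
    [100, [0, 0, -9], [0, 0, 0]],
    [100, [0, 0, -14], [0, 0, 0]],
    [100, [0, 0, -14], [0, 0, 0]]
  ]
}}

```text
t: 17.8
ee_pos: [0.5642, 0.2233, 0.1731]
tcp_rot: [-2.124, -2.313, -0.024]
force: [0.4, 0.1, -0.4]
width: 0.0853
```

```bash
python3 - <<'E'
from h import *
st()
p=snap("wrist","w12");st()
cv2.imwrite("pics/w12c.png",cv2.resize(cv2.cvtColor(p["img"][0:300,180:400],cv2.COLOR_RGB2BGR),None,fx=2,fy=2,interpolation=cv2.INTER_CUBIC))
p=snap("side","s12")
cv2.imwrite("pics/s12c.png",cv2.resize(cv2.cvtColor(p["img"][140:330,180:380],cv2.COLOR_RGB2BGR),None,fx=3,fy=3,interpolation=cv2.INTER_CUBIC))
E
```

```text
17.8 [0.5642 0.2233 0.1731] [-2.1239 -2.3133 -0.0238] [ 0.36  0.12 -0.44] 0.0853
17.85 [0.5629 0.2229 0.1686] [-2.1219 -2.3112 -0.0156] [-0.35 -0.47 -0.41] 0.0854
```

View pics/w12c.png

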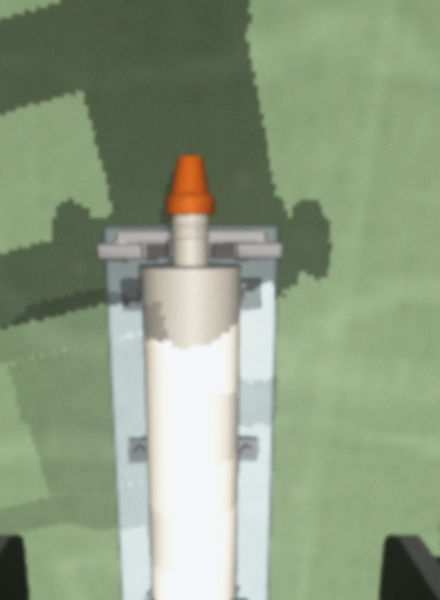

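View pics/s12c.png

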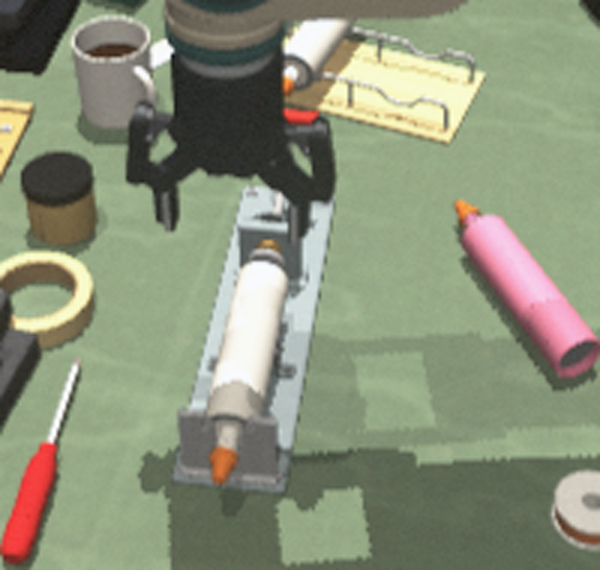

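>>> {"fn": "apply_moves", "kwargs": {
  "commands": [
    [50, [-4.5, 0, 0], [0, 0, 0]],
    [0, [-9, -0.1, 0], [0, 0, 0]],
    [0, [-14, -0.2, 0], [0, 0, 0]],
    [0, [-19, -0.3, 0], [0, 0, 0]],
    [0, [-24, -0.4, 0], [0, 0, 0]],
    [0, [-29, -0.4, 0], [0, 0, 0]],
    [0, [-29, -0.4, 0], [0, 0, 0]],
    [0, [-29, -0.4, 0], [0, 0, 0]]
  ]
}}

```text
t: 18.7
ee_pos: [0.5814, -0.0677, 0.1606]
tcp_rot: [-2.121, -2.304, -0.005]
force: [-0.4, -0.6, 0.1]
width: 0.0001
```

```bash
python3 - <<'E'
from h import *
env.read_camera("side")
st()
p=snap("wrist","w13")
print([(np.round(d["point"],4).tolist(),round(d["conf"],2)) for d in env.tip_of(p,"rod_grip")][:3])
E
```

```text
18.75 [ 0.5816 -0.0666  0.161 ] [-2.1187 -2.3065 -0.0058] [0.14 1.13 0.09] 0.0001
[([0.5844, -0.0319, 0.11], 0.63)]
```

View pics/w13.png

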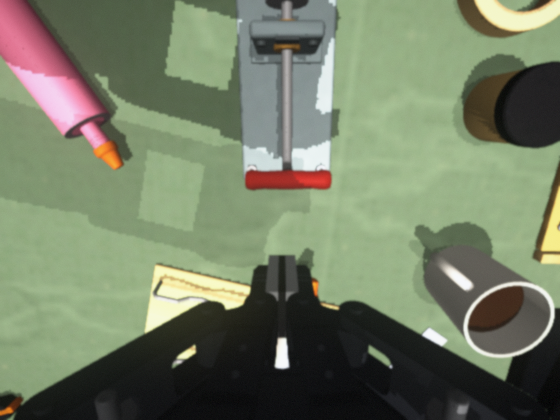

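>>> {"fn": "apply_moves", "kwargs": {
  "commands": [
    [0, [0, 0.25, 2], [0, 0, 0]],
    [0, [0, 0.25, 4], [0, 0, 0]],
    [0, [0, 0.25, 5.7], [0, 0, 0]],
    [0, [0, 0.25, 5.7], [0, 0, 0]],
    [0, [0, 0.25, 5.7], [0, 0, 0]]
  ]
}}

```text
t: 19.35
ee_pos: [0.5843, -0.0638, 0.1051]
tcp_rot: [-2.115, -2.311, -0.007]
force: [0.5, 0.1, 0.1]
width: 0.0002
```

```bash
python3 - <<'E'
from h import *
env.read_camera("side")
st()
p=snap("wrist","w14")
for u,v in [(0,0)]: pass
hsv=cv2.cvtColor(p["img"],cv2.COLOR_RGB2HSV)
m=(((hsv[...,0]<4)|(hsv[...,0]>176))&(hsv[...,1]>180)&(hsv[...,2]>90)).astype(np.uint8)
k,l,s,c=cv2.connectedComponentsWithStats(m)
for i in range(1,k):
    if s[i,4]>100: print(c[i].round(1),s[i],back(p,*c[i],0.114).round(4))
p=snap("side","s14")
cv2.imwrite("pics/s14c.png",cv2.resize(cv2.cvtColor(p["img"][120:310,200:360],cv2.COLOR_RGB2BGR),None,fx=3,fy=3,interpolation=cv2.INTER_CUBIC))
E
```

```text
19.4 [ 0.5848 -0.0641  0.1059] [-2.1166 -2.3118 -0.0079] [-0.23  0.16 -0.09] 0.0004
[282.9 203.1] [ 227  192  113   23 2299] [ 0.5815 -0.0317  0.114 ]
```

View pics/w14.png

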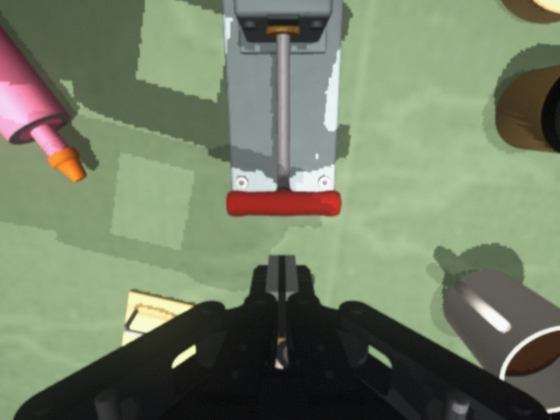

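View pics/s14c.png

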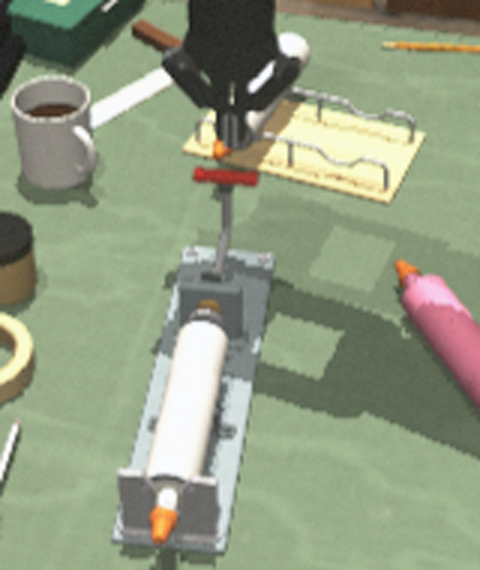

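>>> {"fn": "apply_moves", "kwargs": {
  "commands": [
    [0, [0.5, 0, 0.1], [0, 0, 0]],
    [0, [1, 0, 0.2], [0, 0, 0]],
    [0, [1.4, 0, 0.2], [0, 0, 0]],
    [0, [1.8, 0, 0.2], [0, 0, 0]],
    [0, [2.2, 0, 0.2], [0, 0, 0]],
    [0, [2.6, 0, 0.2], [0, 0, 0]],
    [0, [3, 0, 0.2], [0, 0, 0]]
  ]
}}

```text
t: 20.2
ee_pos: [0.5823, -0.0343, 0.1046]
tcp_rot: [-2.118, -2.312, -0.009]
force: [-0.6, 1.1, -0.9]
width: 0.0001
```

```bash
cat > hd.py <<'E'
from h import *
import sys
st()
p=snap("wrist",sys.argv[1]);st()
hsv=cv2.cvtColor(p["img"],cv2.COLOR_RGB2HSV)
m=(((hsv[...,0]<4)|(hsv[...,0]>176))&(hsv[...,1]>180)&(hsv[...,2]>90)).astype(np.uint8)
k,l,s,c=cv2.connectedComponentsWithStats(m)
for i in range(1,k):
    if s[i,4]>100: print(c[i].round(1),s[i],back(p,*c[i],0.114).round(4))
E
python3 hd.py w15
```

```text
20.2 [ 0.5823 -0.0343  0.1046] [-2.1178 -2.3118 -0.0087] [-0.57  1.1  -0.88] 0.0001
20.25 [ 0.5823 -0.0337  0.1046] [-2.1171 -2.3121 -0.009 ] [ 0.54 -0.1   0.34] -0.0002
[282.5 255.4] [ 229  245  108   23 1799] [ 0.5815 -0.0319  0.114 ]
```

View pics/w15.png

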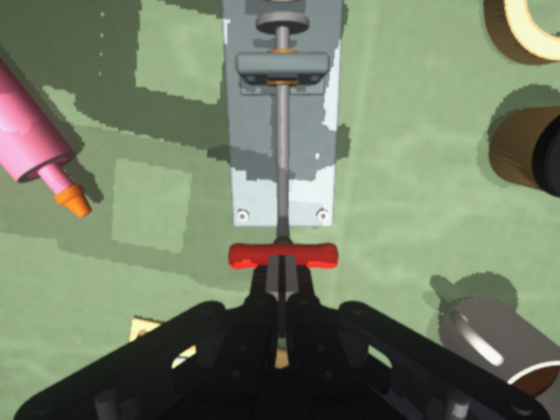

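```bash
python3 - <<'E'
from h import *
p=pickle.load(open("pics/w15.pkl","rb"))
M=np.linalg.inv(np.array(p["mount"]));f=foc(p)
for X in [(0,0,0),(.011,0,0),(-.011,0,0),(0.011,0,-.019),(0.011,0,-.03),(0,0,-.019)]:
    x=M@np.array([*X,1]);print(X,(f*x[0]/x[2]+p["cx"]).round(1),(f*x[1]/x[2]+p["cy"]).round(1))
cv2.imwrite("pics/w15c.png",cv2.resize(cv2.cvtColor(p["img"][200:360,200:370],cv2.COLOR_RGB2BGR),None,fx=4,fy=3.7,interpolation=cv2.INTER_CUBIC))
E
```

```text
(0, 0, 0) 283.4 252.4
(0.011, 0, 0) 283.5 235.2
(-0.011, 0, 0) 283.4 269.0
(0.011, 0, -0.019) 283.7 248.7
(0.011, 0, -0.03) 283.8 258.0
(0, 0, -0.019) 283.6 267.6
```

View pics/w15c.png

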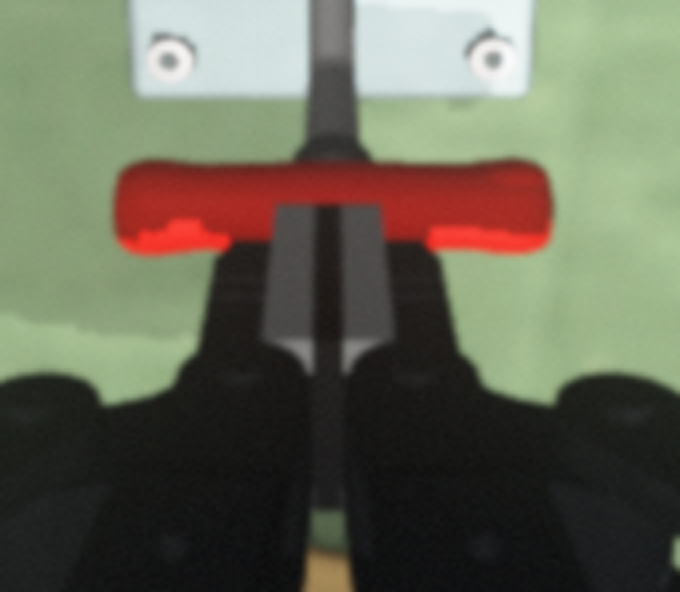

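```bash
python3 - <<'E'
from h import *
o=st()
for n,(r0,r1,c0,c1) in dict(side=(110,230,220,340),scene=(130,250,230,380)).items():
    p=snap(n,n+"16")
    cv2.imwrite(f"pics/{n}16c.png",cv2.resize(cv2.cvtColor(p["img"][r0:r1,c0:c1],cv2.COLOR_RGB2BGR),None,fx=5,fy=5,interpolation=cv2.INTER_CUBIC))
    print(n,"TCP px",((proj(p,o["ee_pos"])-[c0,r0])*5).round(0),"handle px",((proj(p,[.5815,-.0318,.114])-[c0,r0])*5).round(0))
    print([(np.round(d["point"],4).tolist(),round(d["conf"],2)) for d in env.tip_of(p,"rod_grip")][:3])
E
```

```text
20.25 [ 0.5823 -0.0337  0.1046] [-2.1171 -2.3121 -0.009 ] [ 0.54 -0.1   0.34] -0.0002
side TCP px [275. 355.] handle px [275. 344.]
[([0.5793, -0.036, 0.1176], 0.79), ([0.4914, -0.2361, 0.0504], 0.28)]
scene TCP px [296. 316.] handle px [295. 305.]
[([0.6005, -0.2543, 0.0479], 0.64), ([0.5832, -0.0312, 0.1125], 0.46)]
```

View pics/side16c.png

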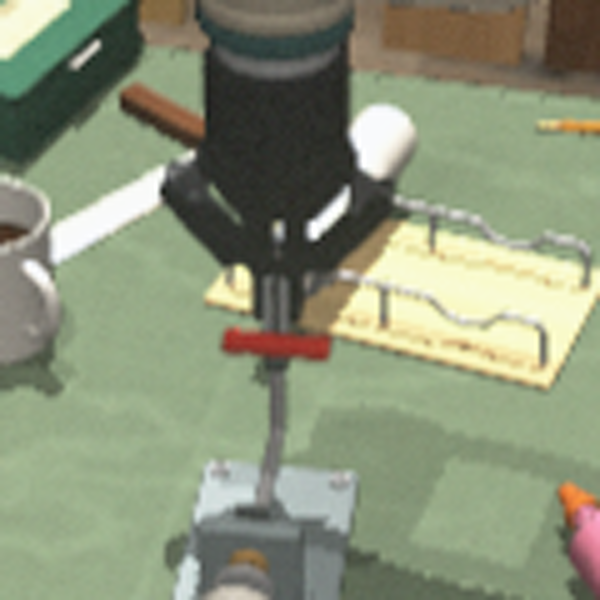

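View pics/scene16c.png

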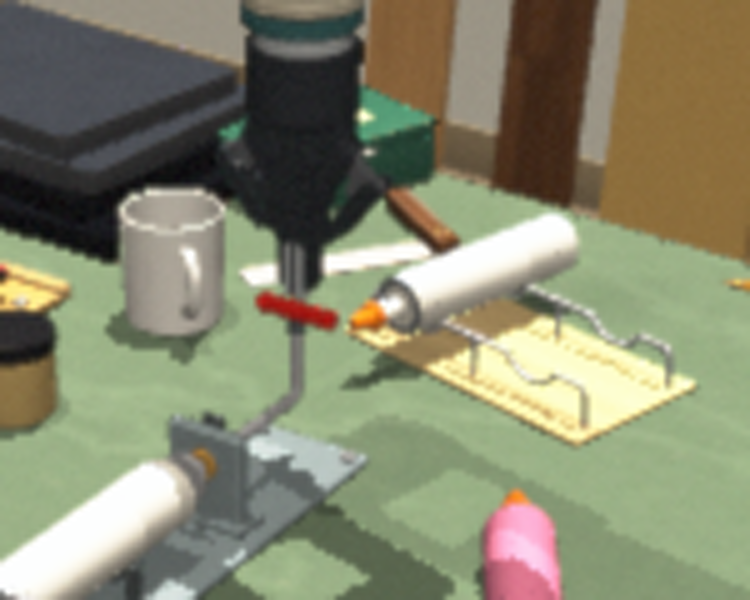

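>>> {"fn": "apply_moves", "kwargs": {
  "commands": [
    [0, [-1.7, 0, 0], [0, 0, 0]],
    [0, [-3.4, 0, 0], [0, 0, 0]],
    [0, [-3.4, 0, 0], [0, 0, 0]],
    [0, [-3.4, 0, 1.4], [0, 0, 0]],
    [0, [-3.4, 0, 2.7], [0, 0, 0]],
    [0, [-3.4, 0, 2.7], [0, 0, 0]],
    [0, [-3.4, 0, 2.7], [0, 0, 0]]
  ]
}}

```text
t: 21.15
ee_pos: [0.5848, -0.0679, 0.0763]
tcp_rot: [-2.116, -2.311, -0.007]
force: [0.8, 0.3, 0.4]
width: 0.0001
```

```bash
python3 hd.py w17; python3 - <<'E'
from h import *
for n,(r0,r1,c0,c1) in dict(scene=(130,250,230,380)).items():
    p=snap(n,n+"17")
    cv2.imwrite(f"pics/{n}17c.png",cv2.resize(cv2.cvtColor(p["img"][r0:r1,c0:c1],cv2.COLOR_RGB2BGR),None,fx=5,fy=5,interpolation=cv2.INTER_CUBIC))
E
```

```text
21.15 [ 0.5848 -0.0679  0.0763] [-2.1163 -2.3111 -0.0072] [0.81 0.3  0.38] 0.0001
21.2 [ 0.5853 -0.068   0.0771] [-2.117  -2.3122 -0.0083] [ 0.53 -0.44 -0.04] 0.0003
[284.1 212.6] [ 215  199  139   29 3659] [ 0.5817 -0.0317  0.114 ]
```

View pics/w17.png

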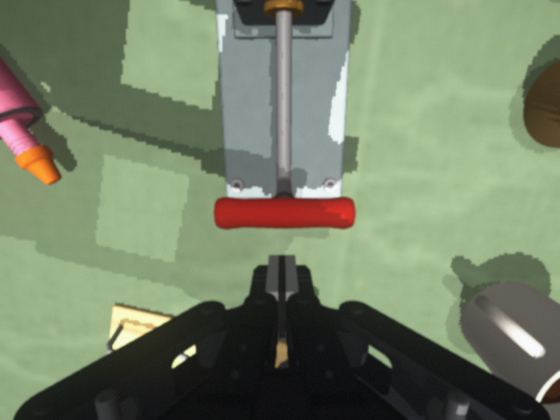

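View pics/scene17c.png

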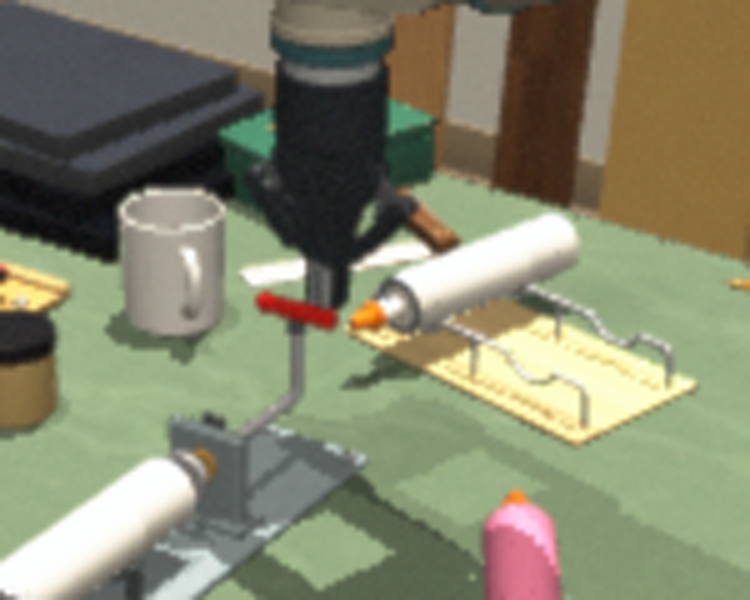

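>>> {"fn": "apply_moves", "kwargs": {
  "commands": [
    [0, [0.6, -0.1, 0], [0, 0, 0]],
    [0, [1.1, -0.1, 0], [0, 0, 0]],
    [0, [1.5, -0.1, 0], [0, 0, 0]],
    [0, [1.8, -0.1, 0], [0, 0, 0]],
    [0, [2.1, -0.1, 0], [0, 0, 0]],
    [0, [2.4, -0.1, 0], [0, 0, 0]],
    [0, [2.7, -0.1, 0], [0, 0, 0]],
    [0, [3.0, -0.1, 0], [0, 0, 0]]
  ]
}}

```text
t: 22.05
ee_pos: [0.582, -0.0385, 0.078]
tcp_rot: [-2.118, -2.313, -0.009]
force: [0.4, -4.9, 0.7]
width: -0.0001
```

```bash
python3 hd.py w18
```

```text
22.05 [ 0.582  -0.0385  0.078 ] [-2.1185 -2.3125 -0.0088] [ 0.4  -4.91  0.72] -0.0001
22.1 [ 0.5819 -0.0379  0.078 ] [-2.1178 -2.3127 -0.0091] [ 0.38 -1.98  1.35] -0.0001
[283.9 252.1] [ 219  239  132   27 3189] [ 0.5805 -0.0219  0.114 ]
```

View pics/w18.png

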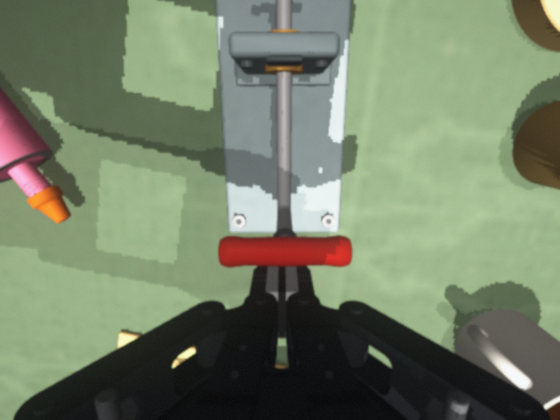

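>>> {"fn": "apply_moves", "kwargs": {
  "commands": [
    [0, [0.3, 0, 0], [0, 0, 0]],
    [0, [0.5, 0, 0], [0, 0, 0]],
    [0, [0.7, 0, 0], [0, 0, 0]],
    [0, [0.9, 0, 0], [0, 0, 0]],
    [0, [1.1, 0, 0], [0, 0, 0]]
  ]
}}

```text
t: 22.6
ee_pos: [0.5809, -0.0268, 0.078]
tcp_rot: [-2.118, -2.313, -0.009]
force: [-0.0, -4.5, -1.2]
width: -0.0
```

>>> {"fn": "apply_moves", "kwargs": {
  "commands": [
    [0, [0.2, 0, 0], [0, 0, 0]],
    [0, [0.4, 0, 0], [0, 0, 0]],
    [0, [0.5, 0, 0], [0, 0, 0]],
    [0, [0.6, 0, 0], [0, 0, 0]]
  ]
}}

```text
t: 23.0
ee_pos: [0.5804, -0.0207, 0.078]
tcp_rot: [-2.118, -2.313, -0.009]
force: [1.1, -3.8, 0.2]
width: 0.0002
```

>>> {"fn": "apply_moves", "kwargs": {
  "commands": [
    [0, [0.2, 0, 0], [0, 0, 0]],
    [0, [0.4, 0, 0], [0, 0, 0]],
    [0, [0.5, 0, 0], [0, 0, 0]],
    [0, [0.6, 0, 0], [0, 0, 0]]
  ]
}}

```text
t: 23.4
ee_pos: [0.5798, -0.0147, 0.078]
tcp_rot: [-2.117, -2.313, -0.009]
force: [1.1, -4.4, -1.8]
width: 0.0001
```

>>> {"fn": "apply_moves", "kwargs": {
  "commands": [
    [0, [0.2, 0, 0], [0, 0, 0]],
    [0, [0.3, 0, 0], [0, 0, 0]],
    [0, [0.4, 0, 0], [0, 0, 0]],
    [0, [0.5, 0, 0], [0, 0, 0]]
  ]
}}

```text
t: 23.8
ee_pos: [0.5793, -0.0096, 0.078]
tcp_rot: [-2.117, -2.313, -0.009]
force: [0.1, -4.2, -1.5]
width: -0.0003
```

>>> {"fn": "apply_moves", "kwargs": {
  "commands": [
    [0, [0.2, 0, 0], [0, 0, 0]],
    [0, [0.3, 0, 0], [0, 0, 0]],
    [0, [0.4, 0, 0], [0, 0, 0]],
    [0, [0.5, 0, 0], [0, 0, 0]]
  ]
}}

```text
t: 24.2
ee_pos: [0.5789, -0.0045, 0.078]
tcp_rot: [-2.117, -2.313, -0.009]
force: [0.4, -3.7, -0.7]
width: 0.0001
```

```bash
python3 hd.py w19
```

```text
24.2 [ 0.5789 -0.0045  0.078 ] [-2.1174 -2.3126 -0.0088] [ 0.36 -3.69 -0.69] 0.0001
24.25 [ 0.5788 -0.0044  0.078 ] [-2.1172 -2.3127 -0.0089] [ 0.39 -3.99 -1.21] -0.0002
[284.2 252. ] [ 220  239  131   27 3133] [0.5775 0.0121 0.114 ]
```

View pics/w19.png

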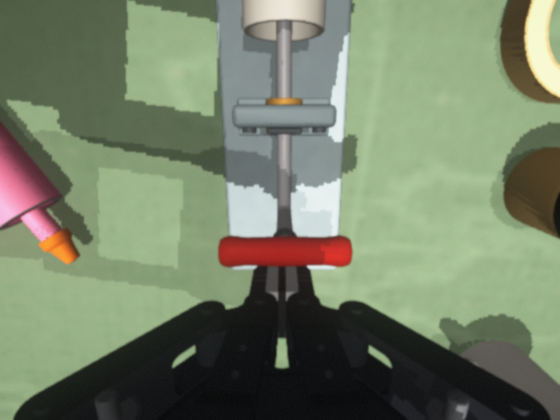

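>>> {"fn": "apply_moves", "kwargs": {
  "commands": [
    [0, [0.15, 0, 0], [0, 0, 0]],
    [0, [0.25, 0, 0], [0, 0, 0]],
    [0, [0.35, 0, 0], [0, 0, 0]],
    [0, [0.4, 0, 0], [0, 0, 0]]
  ]
}}

```text
t: 24.65
ee_pos: [0.5785, -0.0005, 0.078]
tcp_rot: [-2.117, -2.313, -0.008]
force: [1.2, -5.4, -1.9]
width: 0.0001
```

>>> {"fn": "apply_moves", "kwargs": {
  "commands": [
    [0, [0.15, 0, 0], [0, 0, 0]],
    [0, [0.25, 0, 0], [0, 0, 0]],
    [0, [0.35, 0, 0], [0, 0, 0]],
    [0, [0.4, 0, 0], [0, 0, 0]]
  ]
}}

```text
t: 25.05
ee_pos: [0.5782, 0.003, 0.078]
tcp_rot: [-2.118, -2.313, -0.007]
force: [1.4, -6.4, -0.3]
width: -0.0002
```

>>> {"fn": "apply_moves", "kwargs": {
  "commands": [
    [0, [0.15, 0, 0], [0, 0, 0]],
    [0, [0.25, 0, 0], [0, 0, 0]],
    [0, [0.35, 0, 0], [0, 0, 0]],
    [0, [0.4, 0, 0], [0, 0, 0]]
  ]
}}

```text
t: 25.45
ee_pos: [0.5781, 0.0033, 0.0781]
tcp_rot: [-2.124, -2.314, -0.001]
force: [1.6, -19.5, -1.6]
width: 0.0002
```

>>> {"fn": "apply_moves", "kwargs": {
  "commands": [
    [0, [0, 0, 0], [0, 0, 0]],
    [0, [-0.5, 0, 0], [0, 0, 0]],
    [0, [-2, 0, 0], [0, 0, 0]],
    [0, [-4, 0, 0], [0, 0, 0]],
    [0, [-4, 0, 0], [0, 0, 0]],
    [0, [-4, 0, -4], [0, 0, 0]],
    [0, [-4, 0, -9], [0, 0, 0]],
    [0, [-4, 0, -10], [0, 0, 0]]
  ]
}}

```text
t: 26.25
ee_pos: [0.5839, -0.0366, 0.1854]
tcp_rot: [2.119, 2.309, 0.011]
force: [0.4, -0.8, 1.3]
width: -0.0
```

```bash
python3 hd.py w20; python3 - <<'E'
from h import *
p=snap("side","side20")
cv2.imwrite("pics/side20c.png",cv2.resize(cv2.cvtColor(p["img"][130:310,200:350],cv2.COLOR_RGB2BGR),None,fx=3.3,fy=3.3,interpolation=cv2.INTER_CUBIC))
E
```

```text
26.25 [ 0.5839 -0.0366  0.1854] [2.1185 2.3088 0.0113] [ 0.44 -0.76  1.25] -0.0
26.3 [ 0.5837 -0.0366  0.1844] [2.119  2.3094 0.0103] [0.61 0.42 1.94] -0.0
[279.2 142.3] [ 241  135   78   15 1100] [0.5768 0.0211 0.114 ]
```

View pics/side20c.png

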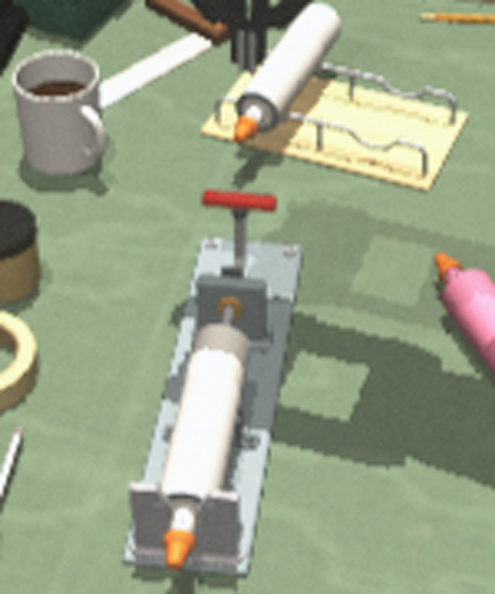

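View pics/w20.png

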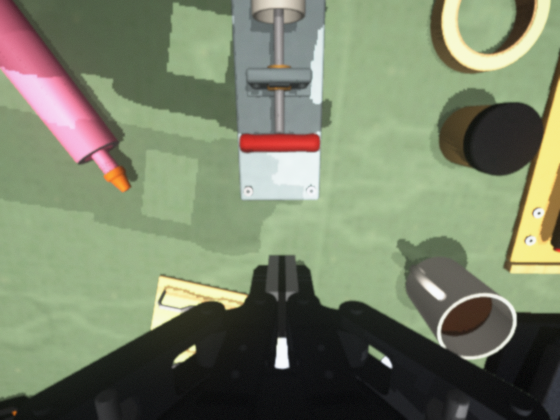

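>>> {"fn": "apply_moves", "kwargs": {
  "commands": [
    [0, [4, 0, 0], [0, 0, 0]],
    [0, [9, 0, 0], [0, 0, 0]],
    [0, [14, 0, 0], [0, 0, 0]],
    [0, [19, 0, 0], [0, 0, 0]],
    [0, [24, 0, 0], [0, 0, 0]],
    [0, [26, 0, 2], [0, 0, 0]],
    [0, [26, 0, 3], [0, 0, 0]],
    [0, [26, 0, 3], [0, 0, 0]]
  ]
}}

```text
t: 27.15
ee_pos: [0.5589, 0.222, 0.147]
tcp_rot: [2.123, 2.315, -0.003]
force: [-0.1, -0.4, 0.6]
width: -0.0001
```

```bash
python3 - <<'E'
from h import *
env.read_camera("side");st()
p=snap("wrist","w21");st()
cv2.imwrite("pics/w21c.png",cv2.resize(cv2.cvtColor(p["img"][40:240,190:370],cv2.COLOR_RGB2BGR),None,fx=3,fy=3,interpolation=cv2.INTER_CUBIC))
E
```

```text
27.2 [0.5598 0.2215 0.1489] [2.1230e+00 2.3127e+00 7.0000e-04] [-0.59 -0.57  0.75] -0.0001
27.25 [0.5605 0.2213 0.1503] [2.1231 2.311  0.004 ] [-0.34  0.33  0.36] 0.0003
```

View pics/w21c.png

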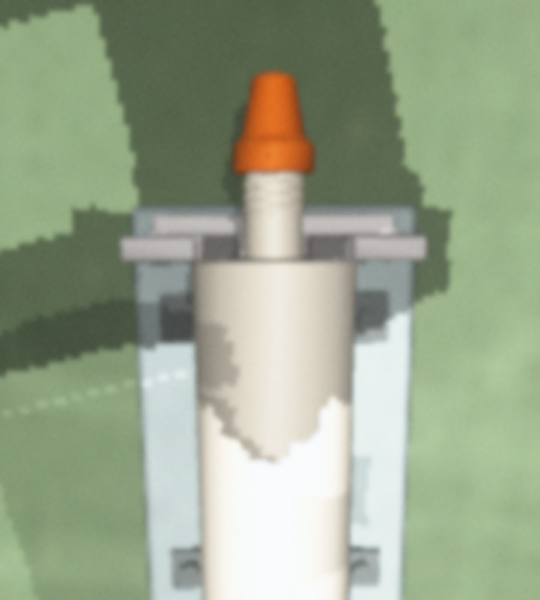

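```bash
python3 - <<'E'
from h import *
p=pickle.load(open("pics/w21.pkl","rb"))
B=lambda x,y,z:back(p,190+x/3,40+y/3,z)
print("yoke near",((B(121,261,.077)+B(426,259,.077))/2).round(4),"far",((B(121,238,.077)+B(426,236,.077))/2).round(4))
print("shoulder top",B(274,261,.072).round(4), B(275,120,.049).round(4))
c=p["img"][40:240,190+91]  # column profile across shoulder at neck side
for x in (70,84,100): print(x,p["img"][110:140,190+x].mean(1).round(0).tolist())
E
```

```text
yoke near [0.5526 0.2906 0.077 ] far [0.5521 0.2961 0.077 ]
shoulder top [0.5527 0.2902 0.072 ] [0.55   0.3257 0.049 ]
70 [131.0, 147.0, 169.0, 187.0, 191.0, 189.0, 181.0, 164.0, 131.0, 107.0, 101.0, 103.0, 101.0, 103.0, 103.0, 103.0, 110.0, 131.0, 157.0, 167.0, 170.0, 169.0, 171.0, 171.0, 170.0, 171.0, 170.0, 170.0, 170.0, 172.0]
84 [175.0, 179.0, 181.0, 182.0, 181.0, 183.0, 180.0, 181.0, 182.0, 182.0, 182.0, 182.0, 181.0, 181.0, 175.0, 163.0, 153.0, 175.0, 206.0, 217.0, 218.0, 220.0, 219.0, 220.0, 220.0, 220.0, 219.0, 219.0, 221.0, 220.0]
100 [135.0, 141.0, 149.0, 154.0, 155.0, 155.0, 154.0, 147.0, 139.0, 138.0, 136.0, 135.0, 134.0, 135.0, 131.0, 124.0, 133.0, 170.0, 208.0, 219.0, 221.0, 222.0, 220.0, 221.0, 221.0, 221.0, 221.0, 221.0, 220.0, 220.0]
```

```bash
python3 - <<'E'
from h import *
p=env.read_camera("side")
for q in ["cartridge_1","rod_grip","mug","woofer","screwdriver"]: print(q,[(np.round(d["point"],3).tolist(),round(d["conf"],2)) for d in env.tip_of(p,q)][:3])
st()
print(env.hand_in())
E
```

```text
cartridge_1 [([0.353, 0.039, 0.023], 0.96), ([0.601, -0.255, 0.048], 0.69), ([0.56, 0.226, 0.05], 0.65)]
rod_grip [([0.577, 0.016, 0.112], 0.51), ([0.549, -0.248, 0.001], 0.18)]
mug [([0.786, -0.141, -0.002], 0.57)]
woofer [([0.328, 0.433, 0.004], 0.76)]
screwdriver [([0.698, 0.314, 0.001], 0.84)]
27.55 [0.561  0.222  0.1517] [2.1221 2.3103 0.008 ] [ 0.21  0.51 -0.25] -0.0
the job is handed in; nothing more can be done
None
```

The heavier cartridge is in the cradle with the rod pushed home, and the lighter one is back in the rest. I handed in at 27.5 s; no verdict is reported.

- **Weighing:** I lifted both cartridges clear of the rest. The near one read about 3.2 N and the far one about 1.4 N, so the far one went back. It lies in its dip at about (0.601, -0.255, 0.048).
- **Loading:** I lifted the near one again and laid it in the saddles with its neck in the slot and its cap outside, about 6 mm short of the yoke.
- **Pushing:** With shut fingers from behind the red handle, I drove the rod about 53 mm to the hard stop. The last reading was 19.5 N at the wrist, slightly above the 12–18 N band. Less the rod's 4 N of friction, that is about 15 N on the piston, below the 25 N at which mastic starts.

**Last checks:**
- The cartridge's shoulder is about 0.4 mm from the yoke's inner face.
- The neck is centred in the slot.
- The rod's disc is about 33 mm inside the rear end, by the handle's travel.
- The networks place the mug, woofer and screwdriver where they were. I did not re-measure the wax tin.
- The gripper stands free above everything.

**What went wrong on the way:**
- The first grip on the near cartridge was too high; I reopened, went lower and regripped.
- My first push passed over the handle without touching it, because the real fingertips sit about 22–26 mm higher than the TCP implies; I went lower and repeated it.
- The last network reading of the handle (y = 0.016) differs by 5 mm from my own measurement in the wrist picture (y = 0.021). I trusted mine.

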